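# Run the bottle mixer by its dead-man paddle

### The job

Mix the smallest of the three loose bottles: slide the mixer's guard fully open, stand the bottle upright in the well and let go of it, then slide the guard fully shut. With the guard shut, press the spring-loaded run paddle half-way down, until its top is level with the top of the fixed index post in front of it, never all the way to its stop, hold it steadily there for two seconds, and finish while still holding it down. Do not press the paddle while the guard is open, and leave the two larger bottles undisturbed.

Things in the scene. Friction and masses are not known exactly. Their poses are not given: they have to be found in the camera images.
- mixer: Bottle mixer, fixed to the worktop, 130 (x) x 278 (y) mm. Origin under the axis of the well at the underside; y runs to the robot's left along the guard's track. Left to right: grey deck 40 mm high where the open guard parks (y 45 to 143 mm), deck with the round well (y -48 to 44), white bulkhead 97 mm high (y -56 to -50), white console 60 mm high with the run paddle (y -134 to -56).
- well (a point): Centre of the well's floor, 15 mm above the worktop. The well is a round hole 44 mm across and 25 mm deep, chamfered 3 mm at its mouth, 40 mm above the worktop. Low aluminium rails (45 mm high) run along the front and back edges of the deck, 61 mm from the well's axis.
- guard (a joint): Clear hood, 126 (x) x 94 (y) mm, roof 98 mm above the worktop, sliding along the mixer's y over the well; about 2 N friction, stays where left. 0 m = fully shut (at the bulkhead), 0.095 m = fully open (parked at +y, left). Starts shut or ajar by up to 12 mm. It has no wall on the bulkhead side, so it passes over a bottle that stands in the well.
- guard_grip (a point): Grip point of the guard's handle, a grey upright fin on the middle of the roof, 64 mm long along the mixer's x, 12 mm thick along y, its top 132 mm above the worktop, rising from a low plate (top 102 mm above the worktop). The point is 125 mm above the worktop, mid-fin, and moves with the guard.
- paddle (a joint): Run paddle (dead-man key): travel straight down in m, 0 = released, 0.020 = at its stop, 0.010 = half-way. A spring lifts it back: about 2.5 N at 0, 6 N half-way and 9.5 N at the stop.
- paddle_top (a point): Centre of the paddle's top face, which is 44 (x) x 54 (y) mm, flat, grey with thin dark ribs; 92 mm above the worktop when released, 82 mm (level with the index post) when half-way. It moves with the paddle. It lies 95 mm from the well's axis, to the right (mixer y = -95 mm).
- index_top (a point): Centre of the top of the fixed index post, an aluminium block 8 (x) x 26 (y) mm that stands on the console just in front of the paddle (robot's side; 34 mm from the paddle's centre, 8 mm gap to its edge). Its top is 82 mm above the worktop, the height of the paddle's top when half-way down.
- bottle_small: The bottle to mix, the smallest one: 36 mm diameter, 75 mm tall, screw cap (fixed), stands upright on the worktop. Origin at the centre of its underside, z up.
- bottle_wash: Larger bottle, 50 mm diameter, 105 mm tall, to be left alone. Origin at the centre of its underside.
- bottle_stain: Largest loose bottle, 56 mm diameter, 115 mm tall, to be left alone. Origin at the centre of its underside.
Things that resemble listed ones, but are neither listed nor needed, are in the scene too. Leave any blue or purple look-alike of the bottle_small alone.

How it is judged:
By the outcome, as a careful person would: the job done as asked, in the order asked, and still so for the second after the job is handed in, while the arm keeps its last pose, push and grip.
It also fails if it takes over 72 s, if anything falls off the work surface, if the arm or the gripper's body presses on something with over 40 N, if the wrist force passes 120 N, or if a joint passes its speed limit or range.

### The arm

A 6-joint arm with a two-finger parallel gripper is mounted at the origin on a cart in front of the work surface, level with it; the furniture and walls round the work are solid. World frame = base frame: x ahead of the robot, y to its left, z up, the work surface at z = 0. Lengths are in m, angles in rad, forces in N, time in s.
With the tool pointing down it reaches from about 0.35 to 0.85 m from the base axis. Payload 8.1 kg.
Tool frame: the origin (TCP) lies on the centre line of the jaws, within the pads' length; the fingertips stand robot.finger_overhang ahead of it and the grasp point (between the pads) lies 5 mm behind it (robot.finger_overhang is the distance from the TCP to the fingertips, in m); z points along the fingers, y is the direction in which the jaws open and shut (so a half turn about z gives the same grasp; the last joint's range is limited). The gripper opens to 93 mm and grips with 3 to 60 N. Pads are 15 mm wide; open, the fingers measure 128 mm over their backs; the gripper's body (75 mm by 188 mm) begins 65 mm behind the grasp point.
Start: joints at [-1.334, 0.13, 1.488, -0, 1.523, -0.085], TCP at [0.19, -0.569, 0.203] pointing down, gripper open.
Joint ranges: [-2.96, 2.96], [-0.89, 2.26], [0.02, 2.5], [-1.34, 4.48], [0, 2.73], [-2.66, 2.66]. Speed limits (rad/s): [2.39, 2.39, 2.79, 3.14, 3.14, 3.14].

### API

Orientations are given as a rotation vector (axis times angle).
In Python, from plant import robot gives the robot as it stands. The module is installed in compiled form; this text tells all that it offers.
- The arm moves only by the tool carry_out, never from a script. Its argument "commands" is a list that holds one entry, the list of rows, each a list of 4 numbers: the shift along the tool's x, y, z in cm, then the turn about the tool's z in degrees. In form: [[[tx, ty, tz, roll], ...]]. A call has 1 to 20 rows; each row shifts and turns the commanded pose from where the row before left it, along the tool's axes as they then stand; what a row does not reach is not made up. A row lasts 1/12 s, in which the tool goes at most 41.7 mm and 7.16 degrees, less where a joint would pass 70% of its speed; a pose out of reach is approached as far as the arm can. A call is refused whole if a number of a shift passes 4.17 or a number of a turn 7.16, either way. A call with a gripper value outside its range is refused whole. "claw" is the finger opening in cm, from 0 to 9.3, set as the call begins (left out, the last holds). The fingers move at their own pace and stop on an object; "grip_force" is the grip in N (left out, the last holds). Time passes only in rows, so rows that do not move let the fingers close. It gives the time, the measured TCP pose, the force and the opening at its end, in the units of the state.
- robot.read_state(): the state, without advancing time (a new reading comes with each control period).
- robot.read_camera(name): name is "side" or "top"; returns the picture (384x512x3 uint8, red, green, blue); there is no depth.
- robot.camera_params(name): a dict with "mtx" (3x3 intrinsics, pixels), "R" (3x3) and "t" (3): a world point X has camera coordinates R X + t. Camera axes: x right, y down, z forward; pixel columns grow to the right and rows downward; lengths in m; the calibration is good to about 2 mm. A picture is of the moment at which its call begins. camera_params takes no time and is no camera call.
- robot.close_job(): hands the job in, once; it reports no verdict.
The state is a dict: "t": time; "q": joint angles; "dq": joint speeds; "joint_torque": joint torques, N m; "tool_pos": TCP position; "orientation": TCP orientation; "force": force on the tool from outside, world axes, zero at the start; "wrist_torque": the same for the moment, N m; "opening": finger opening in m.
Only numpy, scipy, OpenCV 4.12 (cv2) and the standard library are available. Lean on these libraries where they do the work, as an engineer would, in place of code of your own. Each camera call takes 0.05 s, during which the arm holds its last target.

## Working session

There is one attempt and no reset: what is moved stays moved. The work goes in short steps, Python scripts to look and compute and a tool call to move; the robot and the scene stay as the last step left them, time stands still between calls to the robot, and variables do not carry over. Pictures are saved under pics/ and viewed, and the job is handed in when it is done.

Besides the shell and the picture viewer there is one more tool, called after "Emit:" by a JSON object that holds its "op" and its "data", one argument or row to a line. carry_out: Moves the arm, as the interface text tells. Its arguments: {"type":"object","properties":{"commands":{"type":"array","items":{"type":"array","items":{"type":"array","items":{"type":"number"}}}},"claw":{"type":"number"},"grip_force":{"type":"number"}},"required":["commands"]}

```bash
mkdir -p pics; python3 - <<'E'
from plant import robot
import cv2,numpy as np
s=robot.read_state();print({k:np.round(v,4).tolist() for k,v in s.items()},robot.finger_overhang)
for n in("side","top"):
    im=robot.read_camera(n);cv2.imwrite(f"pics/{n}0.png",im[:,:,::-1])
    p=robot.camera_params(n);print(n,p,-p["R"].T@p["t"])
E
```

```text
{'t': 0.0, 'q': [-1.3344, 0.1311, 1.4893, -0.0, 1.523, -0.0854], 'dq': [0.0023, -0.0001, 0.0011, 0.0014, 0.0011, -0.0001], 'joint_torque': [-0.0014, -55.9838, -49.1767, 0.0769, 0.0352, -0.0002], 'tool_pos': [0.1896, -0.5686, 0.2024], 'orientation': [-3.0992, -0.503, 0.0002], 'force': [0.2211, 0.6008, 0.822], 'wrist_torque': [0.0359, -0.0019, 0.0134], 'opening': 0.0931} 0.014
side {'mtx': array([[437.26202404,   0.        , 248.19799771],
       [  0.        , 437.26202404, 192.02278134],
       [  0.        ,   0.        ,   1.        ]]), 'R': array([[ 0.93306829, -0.35961333, -0.00786186],
       [-0.31082947, -0.79510675, -0.52075935],
       [ 0.18102099,  0.48834774, -0.85366732]]), 't': array([-0.51231121,  0.13307352,  0.96407324])} [ 0.34486703 -0.54922927  0.88826938]
top {'mtx': array([[397.0687841 ,   0.        , 245.29385825],
       [  0.        , 397.0687841 , 193.4300571 ],
       [  0.        ,   0.        ,   1.        ]]), 'R': array([[ 0.01419777, -0.99975812,  0.01679643],
       [-0.98180268, -0.01712027, -0.18913062],
       [ 0.18937243, -0.01380555, -0.98180827]]), 't': array([-0.10626255,  0.50918924,  1.04994576])} [ 0.30260126 -0.08302431  1.12893355]
```

View pics/side0.png

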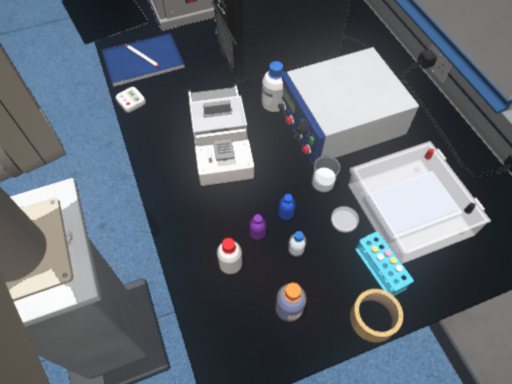

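View pics/top0.png

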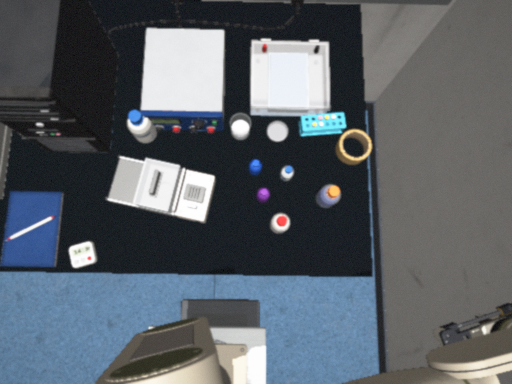

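The small bottle (white, blue cap) is at side (297,243) and top (287,173). The mixer is near side (220,135) and top (160,188). I'll zoom in on both.

```bash
python3 - <<'E'
import cv2
a=cv2.imread("pics/side0.png");b=cv2.imread("pics/top0.png")
cv2.imwrite("pics/sm.png",cv2.resize(a[80:190,180:270],None,fx=5.4,fy=5.4,interpolation=cv2.INTER_CUBIC))
cv2.imwrite("pics/tm.png",cv2.resize(b[145:230,100:225],None,fx=6,fy=6,interpolation=cv2.INTER_CUBIC))
cv2.imwrite("pics/sb.png",cv2.resize(a[180:330,210:320],None,fx=4,fy=4,interpolation=cv2.INTER_CUBIC))
cv2.imwrite("pics/tb.png",cv2.resize(b[150:240,240:350],None,fx=6,fy=6,interpolation=cv2.INTER_CUBIC))
E
```

```text
(no output)
```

View pics/sm.png

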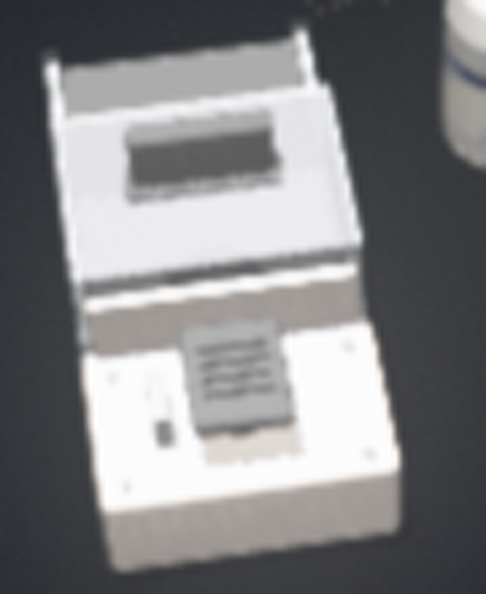

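View pics/tm.png

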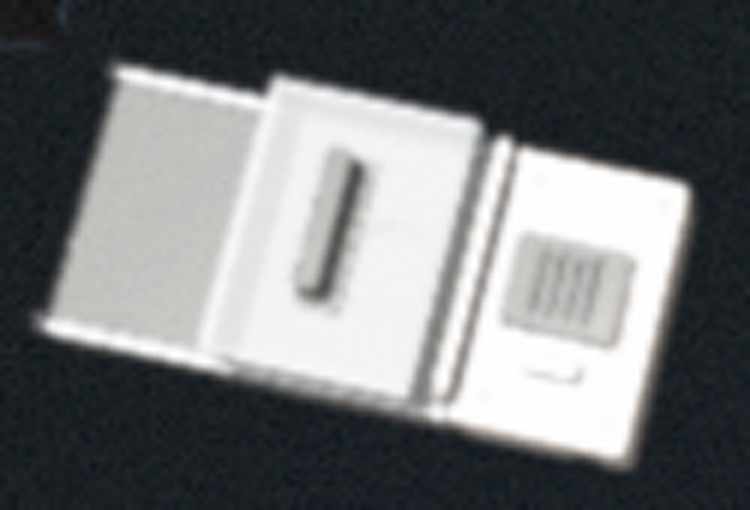

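View pics/sb.png

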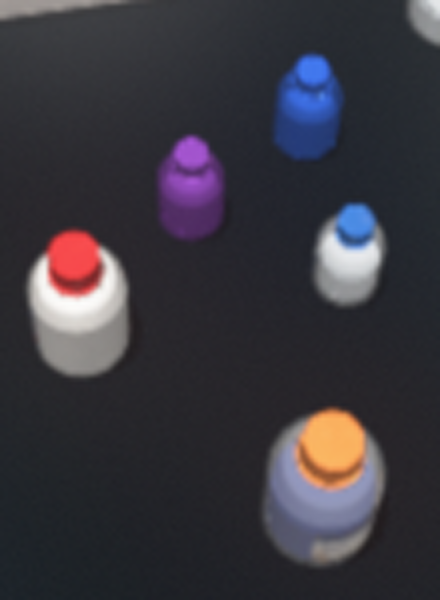

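View pics/tb.png

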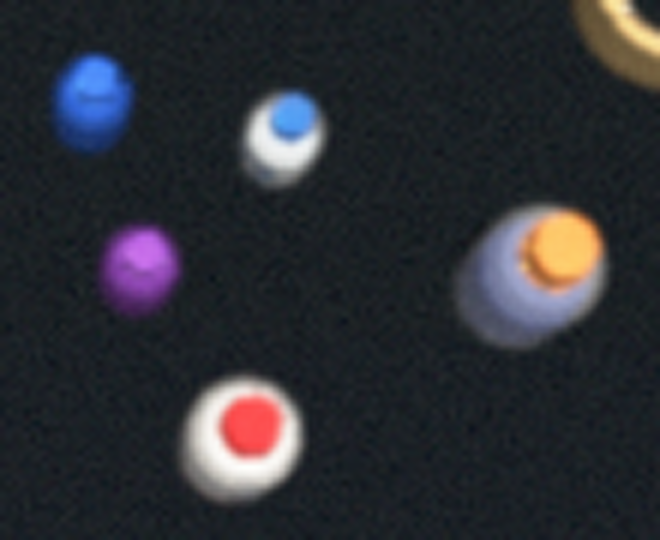

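```bash
cat > h.py <<'E'
from plant import robot
import cv2,numpy as np
from scipy.optimize import least_squares
def proj(n,X):
    p=robot.camera_params(n);return cv2.projectPoints(np.atleast_2d(np.array(X,float)),cv2.Rodrigues(p["R"])[0],p["t"],p["mtx"],None)[0][:,0]
def ray(n,uv):
    p=robot.camera_params(n);d=p["R"].T@np.linalg.inv(p["mtx"])@[uv[0],uv[1],1];return -p["R"].T@p["t"],d
def onz(n,uv,z):
    c,d=ray(n,uv);return (c+d*(z-c[2])/d[2])
E
python3 - <<'E'
from h import *
T=lambda x,y:((x+.5)/6-.5+100,(y+.5)/6-.5+145)
S=lambda x,y:((x+.5)/5.4-.5+180,(y+.5)/5.4-.5+80)
# (cam,pix,(x,y,z),isguard)
D=[("top",T(690,185),(65,-134,60),0),("top",T(522,233),(22,-68,92),0),("top",T(636,258),(22,-122,92),0),("top",T(502,326),(-22,-68,92),0),("top",T(618,348),(-22,-122,92),0),
("top",T(115,68),(65,143,45),0),("top",T(40,322),(-65,143,45),0),
("top",T(275,78),(63,47,98),1),("top",T(480,125),(63,-47,98),1),("top",T(412,402),(-63,-47,98),1),("top",T(207,352),(-63,47,98),1),
("side",S(108,507),(-65,-134,60),0),("side",S(400,462),(65,-134,60),0),("side",S(118,570),(-65,-134,0),0),("side",S(398,530),(65,-134,0),0),
("side",S(182,328),(-22,-68,92),0),("side",S(275,318),(22,-68,92),0),("side",S(293,410),(22,-122,92),0),("side",S(200,430),(-22,-122,92),0),
("side",S(85,300),(-65,-56,97),0),("side",S(358,270),(65,-56,97),0),
("side",S(50,60),(-65,143,45),0),("side",S(300,33),(65,143,45),0),
("side",S(60,120),(-63,47,98),1),("side",S(330,88),(63,47,98),1),("side",S(360,243),(63,-47,98),1),("side",S(82,283),(-63,-47,98),1)]
def W(p,X): 
    c,s=np.cos(p[2]),np.sin(p[2]);x,y,z=np.array(X)/1000;return [p[0]+c*x-s*y,p[1]+s*x+c*y,z]
def res(p,a=0):
    r=[proj(n,W(p,(X[0],X[1]+g*p[3]*1000,X[2])))[0]-u for n,u,X,g in D]
    return np.array(r) if a else np.ravel(r)
f=least_squares(res,[.45,.2,-.2,0],loss="soft_l1",f_scale=1);p=f.x
print(p,np.degrees(p[2]));R=res(p,1)
for d,r in zip(D,R):print(d[0],d[2],d[3],r.round(1))
for nm,X in dict(well=(0,0,15),gripshut=(0,0,125),grip=(0,p[3]*1000,125),paddle=(0,-95,92),index=(-34,-95,82)).items():print(nm,np.round(W(p,X),4))
# bottles
SB=lambda x,y:((x+.5)/4-.5+210,(y+.5)/4-.5+180); TB=lambda x,y:((x+.5)/6-.5+240,(y+.5)/6-.5+150)
from itertools import product
for nm,h,s,t in(("small",.075,SB(356,218),TB(295,113)),("wash",.105,SB(75,255),TB(252,425)),("stain",.115,SB(332,440),TB(567,243)),("blue",.075,SB(313,70),TB(96,76)),("purple",.075,SB(191,152),TB(142,250))):
    print(nm,onz("side",s,h).round(4),onz("top",t,h).round(4))
E
```

```text
[ 0.52219187  0.13080806 -0.20220324  0.00491439] -11.585392300544411
top (65, -134, 60) 0 [ 0.4 -0.3]
top (22, -68, 92) 0 [-0.1 -1.1]
top (22, -122, 92) 0 [ 0.6 -1. ]
top (-22, -68, 92) 0 [-0.8 -0.8]
top (-22, -122, 92) 0 [-0.3 -0.1]
top (65, 143, 45) 0 [ 0.7 -0.5]
top (-65, 143, 45) 0 [0.2 1.5]
top (63, 47, 98) 1 [0.9 0.1]
top (63, -47, 98) 1 [ 0.9 -0.3]
top (-63, -47, 98) 1 [ 0.4 -0.9]
top (-63, 47, 98) 1 [-0.3 -0.3]
side (-65, -134, 60) 0 [-1.6 -0. ]
side (65, -134, 60) 0 [0.4 0.3]
side (-65, -134, 0) 0 [-0.8  2.2]
side (65, -134, 0) 0 [0.7 1.9]
side (-22, -68, 92) 0 [-1.3 -0.7]
side (22, -68, 92) 0 [ 0.4 -1.5]
side (22, -122, 92) 0 [0.5 0.2]
side (-22, -122, 92) 0 [-1.7 -0.8]
side (-65, -56, 97) 0 [-2.7  1.6]
side (65, -56, 97) 0 [ 2.5 -0.4]
side (-65, 143, 45) 0 [-1.4 -0.2]
side (65, 143, 45) 0 [ 1.  -1.4]
side (-63, 47, 98) 1 [-1.7 -0. ]
side (63, 47, 98) 1 [-0.4 -0.7]
side (63, -47, 98) 1 [ 0.3 -0.2]
side (-63, -47, 98) 1 [-1.9 -0.3]
well [0.5222 0.1308 0.015 ]
gripshut [0.5222 0.1308 0.125 ]
grip [0.5232 0.1356 0.125 ]
paddle [0.5031 0.0377 0.092 ]
index [0.4698 0.0446 0.082 ]
small [ 0.5774 -0.2163  0.075 ] [ 0.5778 -0.216   0.075 ]
wash [ 0.4324 -0.197   0.105 ] [ 0.4304 -0.1927  0.105 ]
stain [ 0.5093 -0.3307  0.115 ] [ 0.5111 -0.3293  0.115 ]
blue [ 0.5926 -0.1273  0.075 ] [ 0.5936 -0.1249  0.075 ]
purple [ 0.5126 -0.1499  0.075 ] [ 0.5127 -0.1464  0.075 ]
```

```bash
python3 - <<'E'
from h import *
for nm,n,u in(("box base corner","side",(237,68)),("box front foot","top",(112,150)),("box front foot2","top",(40,150)),("whitebottle base side","side",(275,108)),):
    print(nm,onz(n,u,0).round(3))
for h in(.1,.13,.16):print(h,onz("side",(277,68),h).round(3),onz("top",(136,117),h).round(3))
for h in(.2,.3,.4):print(h,onz("top",(50,125),h).round(3),onz("top",(55,0),h).round(3))
# tool pose
s=robot.read_state();R=cv2.Rodrigues(np.array(s["orientation"]))[0];print(R.round(4))
print(proj("top",[.5232,.1356,.132]),proj("side",[.5232,.1356,.132]))
E
python3 -c "
import cv2
a=cv2.imread('pics/side0.png')[0:130,80:300];cv2.imwrite('pics/c.png',cv2.resize(a,None,fx=3.5,fy=3.5))
a=cv2.imread('pics/top0.png')[0:200,0:200];cv2.imwrite('pics/d.png',cv2.convertScaleAbs(cv2.resize(a,None,fx=3,fy=3),alpha=2,beta=20))"
```

```text
box base corner [0.654 0.361 0.   ]
box front foot [0.644 0.295 0.   ]
box front foot2 [0.64  0.505 0.   ]
whitebottle base side [0.696 0.18  0.   ]
0.1 [0.714 0.221 0.1  ] [0.708 0.204 0.1  ]
0.13 [0.7   0.192 0.13 ] [0.696 0.195 0.13 ]
0.16 [0.686 0.162 0.16 ] [0.685 0.187 0.16 ]
0.2 [0.644 0.384 0.2  ] [0.986 0.407 0.2  ]
0.3 [0.607 0.333 0.3  ] [0.913 0.354 0.3  ]
0.4 [0.57  0.283 0.4  ] [0.839 0.302 0.4  ]
[[ 9.487e-01  3.163e-01 -4.000e-04]
 [ 3.163e-01 -9.487e-01  1.600e-03]
 [ 1.000e-04 -1.700e-03 -1.000e+00]]
[[154.691204   181.03020689]] [[216.2640879  102.99582096]]
```

View pics/d.png

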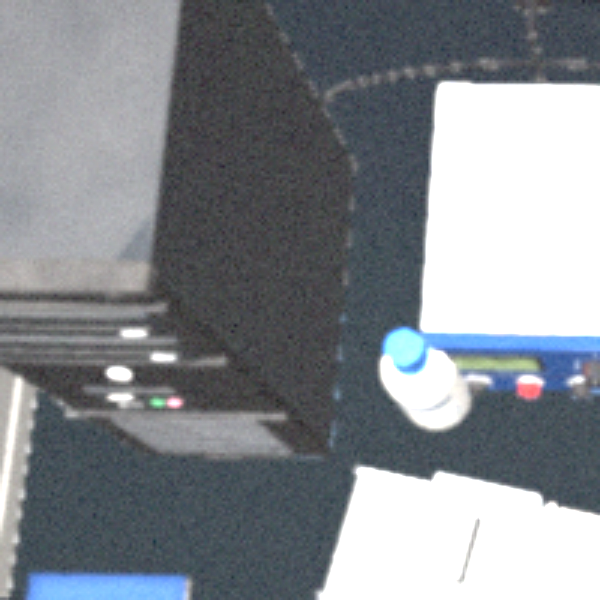

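View pics/c.png

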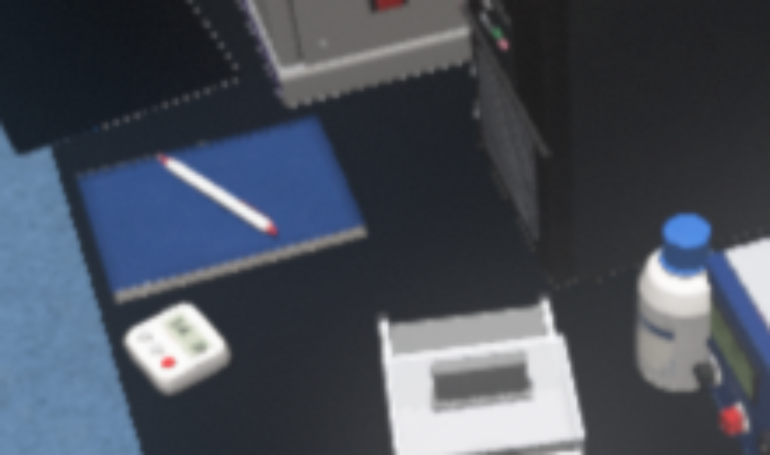

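Emit:
{"op": "carry_out", "data": {
  "commands": [
    [[2.7, -2.8, 0, 0], [2.7, -2.8, 0, 0], [2.7, -2.8, 0, 0], [2.7, -2.8, 0, 0], [2.7, -2.8, 0, 0], [2.7, -2.8, 0, 0], [2.7, -2.8, 0, 0], [2.7, -2.8, 0, 0], [2.7, -2.8, 0, 0], [2.7, -2.8, 0, 0], [2.7, -2.8, 0, 0], [2.7, -2.8, 0, 0], [2.7, -2.8, 0, 0], [2.7, -2.8, 0, 0], [2.7, -2.8, 0, 0], [2.7, -2.8, 0, 0], [2.7, -2.8, 0, 0], [2.7, -2.8, 0, 0], [2.7, -2.8, 0, 0]]
  ],
  "claw": 6
}}

```text
t: 1.68
tool_pos: [0.5084, 0.0998, 0.2031]
orientation: [3.101, 0.504, -0.001]
force: [0.4, -1.1, 0.0]
opening: 0.0603
```

Emit:
{"op": "carry_out", "data": {
  "commands": [
    [[0, 0, 0, 6], [0, 0, 0, 6], [0, 0, 0, 6], [0, 0, 0, 6], [0, 0, 0, 6], [0, 0, 0, 0]]
  ]
}}

```text
t: 2.18
tool_pos: [0.5079, 0.0978, 0.2029]
orientation: [3.125, -0.324, -0.002]
force: [0.9, 0.1, -0.7]
opening: 0.0598
```

```bash
cat >> h.py <<'E'
def go(x,y,z,yaw=None):
    s=robot.read_state();R=cv2.Rodrigues(np.array(s["orientation"]))[0]
    d=R.T@(np.array([x,y,z])-s["tool_pos"])*100
    cur=np.degrees(np.arctan2(R[1,0],R[0,0]))
    print("t",round(s["t"],2),"pos",np.round(s["tool_pos"],4),"yaw",cur.round(2),"tilt",R[:,2].round(4),"F",np.round(s["force"],2),"op",round(s["opening"],4))
    print("move cm",d.round(2),"roll",None if yaw is None else round(cur-yaw,2))
def mix(x,y,z,p=(.5222,.1308,-.2022)):
    c,s=np.cos(p[2]),np.sin(p[2]);return p[0]+c*x-s*y,p[1]+s*x+c*y,z
def shot(n,name,box=None,f=1):
    im=robot.read_camera(n)[:,:,::-1]
    if box:im=im[box[1]:box[3],box[0]:box[2]]
    cv2.imwrite(f"pics/{name}.png",cv2.resize(im,None,fx=f,fy=f,interpolation=cv2.INTER_CUBIC))
E
python3 - <<'E'
from h import *
go(*mix(0,.005,.122),-11.6)
shot("side","s1",(170,60,290,190),4.5);shot("top","t1",(90,120,230,230),5)
E
```

```text
t 2.18 pos [0.5079 0.0978 0.2029] yaw -11.84 tilt [-1.e-03 -1.e-04 -1.e+00] F [ 0.91  0.12 -0.69] op 0.0598
move cm [ 0.73 -4.03  8.09] roll -0.24
```

View pics/s1.png

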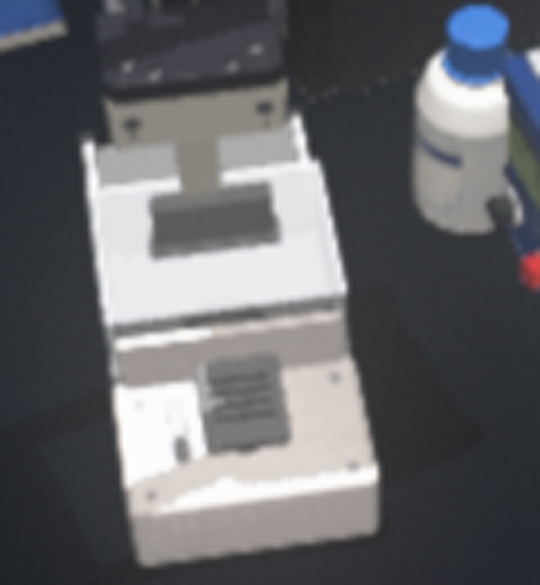

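View pics/t1.png

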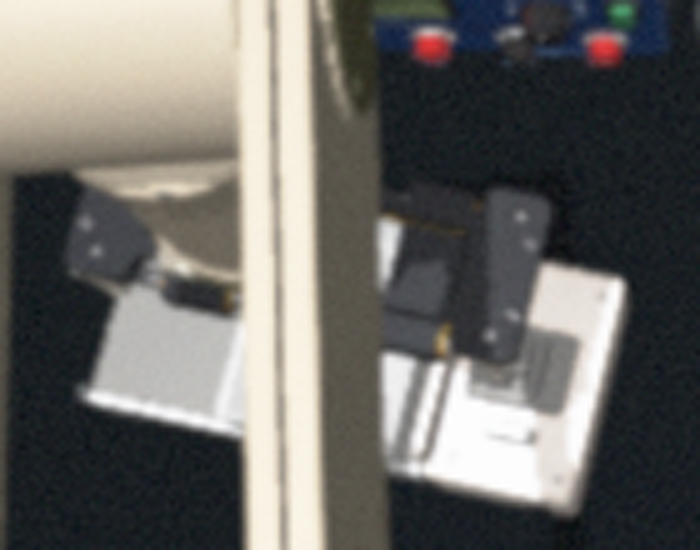

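The side view shows the gripper above the handle and clear of it. Next I'll shift and descend onto the fin.

Emit:
{"op": "carry_out", "data": {
  "commands": [
    [[0.4, -2.0, 0, 0], [0.3, -2.0, 0, 0], [0, 0, 0, 0], [0, 0, 2.5, 0], [0, 0, 2.5, 0], [0, 0, 2, 0], [0, 0, 1.0, 0], [0, 0, 0, 0]]
  ]
}}

```text
t: 2.95
tool_pos: [0.5208, 0.1348, 0.1204]
orientation: [3.124, -0.314, -0.008]
force: [-0.3, -0.2, 0.1]
opening: 0.0601
```

```bash
python3 - <<'E'
from h import *
go(*mix(0,.005,.122),-11.6)
shot("side","s2",(170,60,290,190),4.5)
E
```

```text
t 2.95 pos [0.5208 0.1348 0.1204] yaw -11.47 tilt [-0.0053 -0.001  -1.    ] F [-0.26 -0.17  0.15] op 0.0601
move cm [ 0.21 -0.13 -0.16] roll 0.13
```

View pics/s2.png

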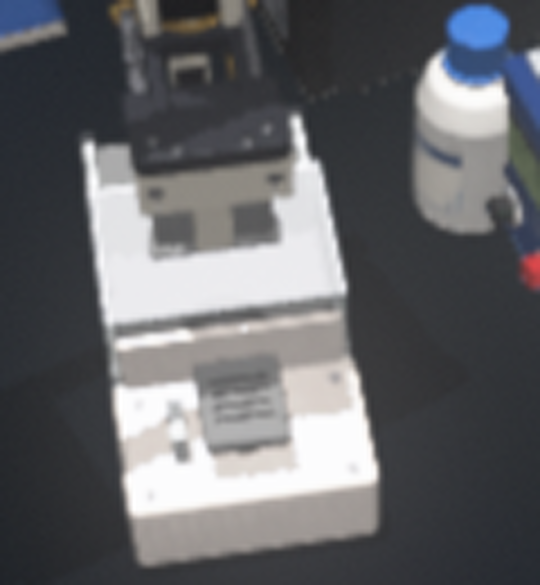

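The fin sits between the fingers. Closing on it.

Emit:
{"op": "carry_out", "data": {
  "commands": [
    [[0, 0, 0, 0], [0, 0, 0, 0], [0, 0, 0, 0], [0, 0, 0, 0], [0, 0, 0, 0], [0, 0, 0, 0], [0, 0, 0, 0], [0, 0, 0, 0], [0, 0, 0, 0], [0, 0, 0, 0]]
  ],
  "claw": 0,
  "grip_force": 20
}}

```text
t: 3.83
tool_pos: [0.523, 0.1355, 0.1234]
orientation: [3.126, -0.316, -0.0]
force: [0.4, 0.2, 0.1]
opening: 0.0015
```

```bash
python3 - <<'E'
from h import *
go(*mix(0,.005,.122),-11.6)
shot("side","s3",(170,60,290,190),4.5);shot("top","t3",(90,120,230,230),5)
p=proj("side",[robot.read_state()["tool_pos"]-np.array([0,0,.014])]);print(p,(p-[170,60]+.5)*4.5)
E
```

```text
t 3.83 pos [0.523  0.1355 0.1234] yaw -11.56 tilt [-1.e-04 -1.e-04 -1.e+00] F [0.35 0.15 0.09] op 0.0015
move cm [ 0.01 -0.02  0.14] roll 0.04
[[216.87621847 109.70899887]] [[213.19298313 225.94049493]]
```

View pics/s3.png

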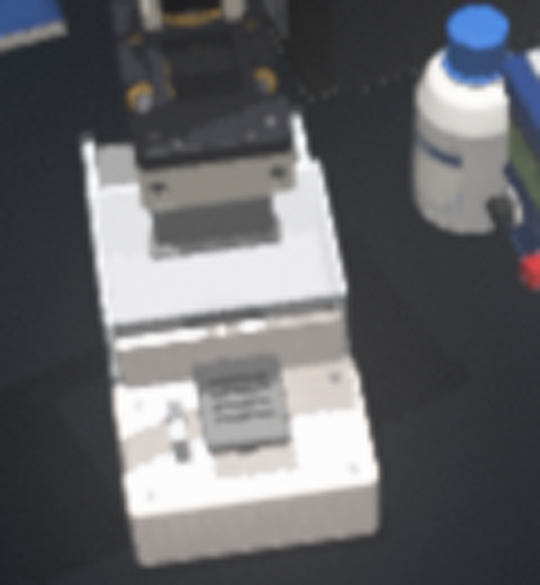

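View pics/t3.png

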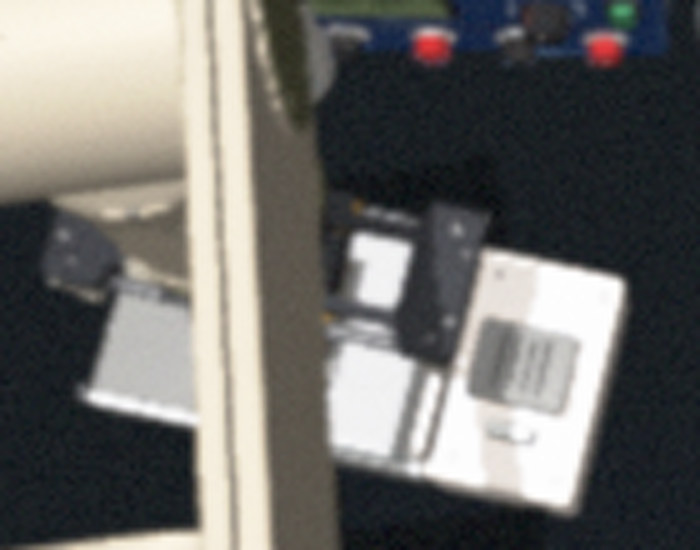

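```bash
python3 - <<'E'
from h import *
im=robot.read_camera("side")[:,:,::-1][80:125,190:250]
cv2.imwrite("pics/s4.png",cv2.convertScaleAbs(cv2.resize(im,None,fx=12,fy=12,interpolation=cv2.INTER_CUBIC),alpha=1.8,beta=-40))
s=robot.read_state();print(s["opening"],s["force"])
for z in(.102,.132):
  for y in(-.006,.006):
    for x in(-.032,.032):
      q=proj("side",[mix(x,y+.005,z)])[0];print(z,y,x,((q-[190,80]+.5)*12).round(0))
c=np.array(s["tool_pos"])
for dy in(-.03,-.01,0):
    q=proj("side",[np.array(mix(0,.005+dy,.109))])[0];print("tip",dy,((q-[190,80]+.5)*12).round(0),((q-[170,60]+.5)*4.5).round(0))
E
```

```text
0.0004792658099952152 [-1.00917649  0.53742829 -0.1978734 ]
0.102 -0.006 -0.032 [174. 431.]
0.102 -0.006 0.032 [496. 389.]
0.102 0.006 -0.032 [167. 385.]
0.102 0.006 0.032 [487. 343.]
0.132 -0.006 -0.032 [160. 326.]
0.132 -0.006 0.032 [490. 283.]
0.132 0.006 -0.032 [153. 280.]
0.132 0.006 0.032 [481. 238.]
tip -0.03 [349. 478.] [221. 269.]
tip -0.01 [336. 401.] [216. 240.]
tip 0 [329. 363.] [213. 226.]
```

View pics/s4.png

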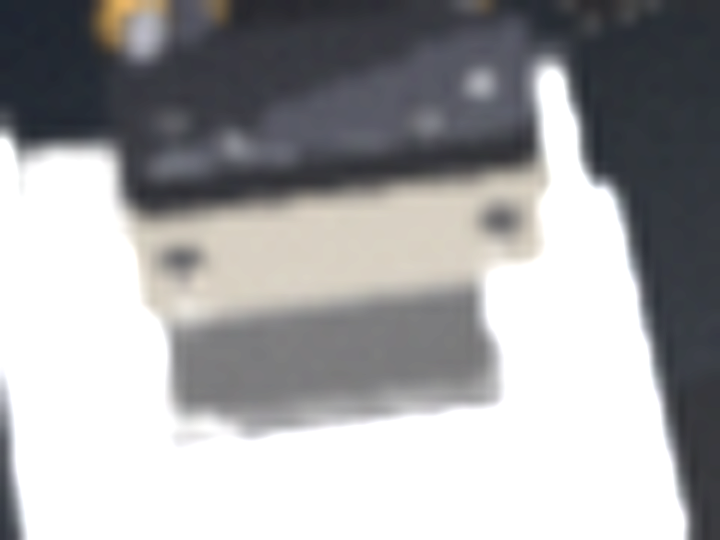

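Emit:
{"op": "carry_out", "data": {
  "commands": [
    [[0, 0, -2, 0], [0, 0, -2, 0], [0, 0, -2, 0], [0, 0, 0, 0], [0, 0, 0, 0], [0, 0, 0, 0]]
  ],
  "claw": 6
}}

```text
t: 4.48
tool_pos: [0.5227, 0.1355, 0.1825]
orientation: [3.125, -0.316, -0.001]
force: [-0.2, 0.4, -0.3]
opening: 0.0358
```

```bash
python3 - <<'E'
from h import *
im=robot.read_camera("side")[:,:,::-1][50:125,175:265]
cv2.imwrite("pics/s5.png",cv2.resize(im,None,fx=8,fy=8,interpolation=cv2.INTER_CUBIC))
s=robot.read_state();R=cv2.Rodrigues(np.array(s["orientation"]))[0];print(s["opening"],s["tool_pos"])
for off in(.014,-.01,-.03,-.065,-.07):
  for y in(.03,.0475):
    for x in(-.0075,.0075):
      q=proj("side",[s["tool_pos"]+R@[x,y,off]])[0];print(off,y,x,((q-[175,50]+.5)*8).round(0))
E
```

```text
0.03984458711420907 [0.52232684 0.13541189 0.18199709]
0.014 0.03 -0.0075 [309. 422.]
0.014 0.03 0.0075 [363. 415.]
0.014 0.0475 -0.0075 [317. 469.]
0.014 0.0475 0.0075 [371. 462.]
-0.01 0.03 -0.0075 [302. 360.]
-0.01 0.03 0.0075 [357. 353.]
-0.01 0.0475 -0.0075 [310. 408.]
-0.01 0.0475 0.0075 [366. 401.]
-0.03 0.03 -0.0075 [297. 307.]
-0.03 0.03 0.0075 [353. 300.]
-0.03 0.0475 -0.0075 [305. 354.]
-0.03 0.0475 0.0075 [361. 347.]
-0.065 0.03 -0.0075 [286. 208.]
-0.065 0.03 0.0075 [344. 201.]
-0.065 0.0475 -0.0075 [294. 256.]
-0.065 0.0475 0.0075 [353. 249.]
-0.07 0.03 -0.0075 [284. 193.]
-0.07 0.03 0.0075 [343. 186.]
-0.07 0.0475 -0.0075 [293. 242.]
-0.07 0.0475 0.0075 [352. 234.]
```

View pics/s5.png

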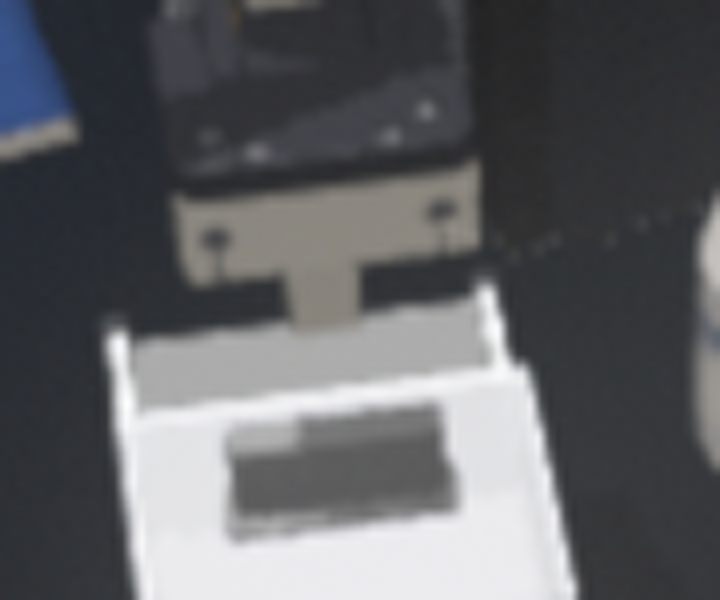

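```bash
python3 - <<'E'
from h import *
shot("side","s6",(170,40,290,150),5);shot("top","t6",(80,110,230,230),5)
s=robot.read_state();R=cv2.Rodrigues(np.array(s["orientation"]))[0];print(s["opening"],s["tool_pos"])
for off in(.014,-.03,-.07):
  for y in(-.094,-.03,.03,.094):
      X=s["tool_pos"]+R@[0,y,off]
      print(off,y,"side",((proj("side",[X])[0]-[170,40]+.5)*5).round(0),"top",((proj("top",[X])[0]-[80,110]+.5)*5).round(0))
E
```

```text
0.04803300044956675 [0.52217939 0.13536401 0.18182433]
0.014 -0.094 side [201. 119.] top [177. 304.]
0.014 -0.03 side [218. 215.] top [303. 331.]
0.014 0.03 side [235. 312.] top [420. 357.]
0.014 0.094 side [254. 422.] top [546. 384.]
-0.03 -0.094 side [193.  44.] top [149. 280.]
-0.03 -0.03 side [210. 142.] top [280. 309.]
-0.03 0.03 side [228. 240.] top [403. 336.]
-0.03 0.094 side [247. 352.] top [535. 365.]
-0.07 -0.094 side [186. -29.] top [121. 258.]
-0.07 -0.03 side [203.  70.] top [257. 287.]
-0.07 0.03 side [221. 169.] top [386. 315.]
-0.07 0.094 side [241. 283.] top [523. 345.]
```

View pics/s6.png

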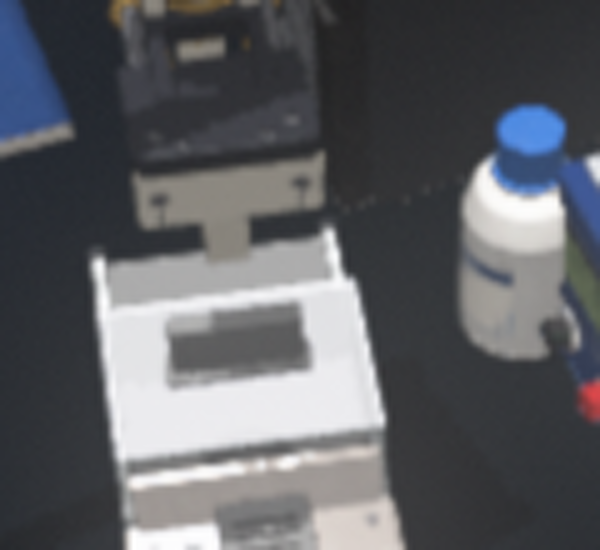

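View pics/t6.png

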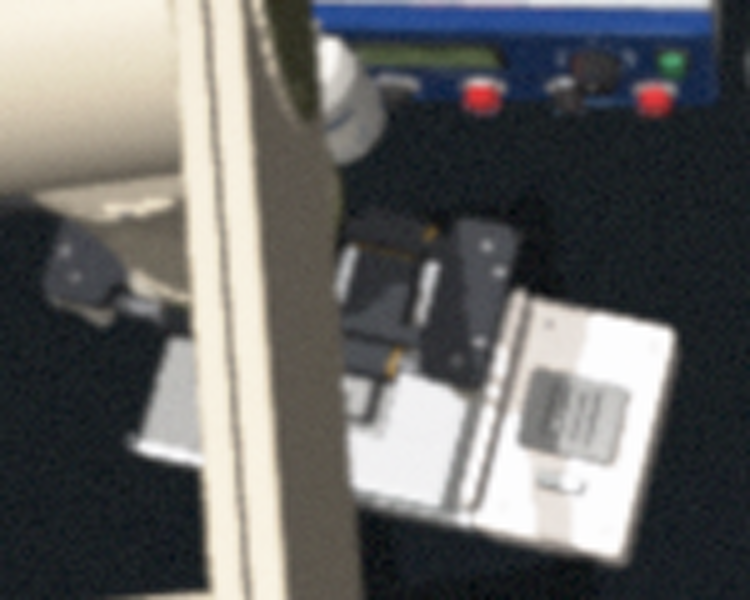

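```bash
cat >> h.py <<'E'
def tri(us,ut):
    P=[]
    for n in("side","top"):
        p=robot.camera_params(n);P.append(p["mtx"]@np.c_[p["R"],p["t"]])
    X=cv2.triangulatePoints(P[0],P[1],np.array(us,float),np.array(ut,float));X=X[:3,0]/X[3,0]
    return X,np.r_[proj("side",[X])[0]-us,proj("top",[X])[0]-ut].round(1)
E
python3 - <<'E'
from h import *
s=robot.read_state();R=cv2.Rodrigues(np.array(s["orientation"]))[0]
S=lambda a:np.array(a)/5-.5+[170,40]
T=lambda a:np.array(a)/5-.5+[80,110]
for a,b in(((230,160),(499,310)),((135,165),(478,385)),((325,150),(520,235)),((155,138),(457,358)),((290,120),(488,245))):
    X,e=tri(S(a),T(b));print(X.round(4),e,"tool",(R.T@(X-s["tool_pos"])).round(4))
E
```

```text
[0.5043 0.0452 0.3139] [ 0. -0. -0.  0.] tool [ 0.0003  0.092  -0.132 ]
[0.4705 0.0519 0.3176] [ 0.3 -0.1 -0.   0.3] tool [-0.0342  0.0923 -0.1357]
[0.5384 0.0379 0.3131] [-0.3  0.1  0.  -0.4] tool [ 0.0351  0.0923 -0.1313]
[0.4814 0.0609 0.3193] [ 0.3 -0.1 -0.   0.4] tool [-0.0254  0.0813 -0.1373]
[0.5303 0.0501 0.3205] [ 0.2 -0.1 -0.   0.2] tool [ 0.0248  0.082  -0.1387]
```

Triangulation puts the gripper plate where expected in x and y. Along the tool axis, though, the fingers sit about 45 mm further back than the nominal overhang implies: the image puts the tips near tool z = -0.03. That explains the empty grasp. I'll check it with a gentle touch on the fin top, which is known to be 132 mm high.

Emit:
{"op": "carry_out", "data": {
  "commands": [
    [[0, 0, 2, 0], [0, 0, 2, 0], [0, 0, 2, 0], [0, 0, 0.6, 0], [0, 0, 0, 0], [0, 0, 0, 0]]
  ],
  "claw": 0
}}

```text
t: 5.13
tool_pos: [0.5227, 0.1357, 0.1172]
orientation: [-3.125, 0.316, 0.002]
force: [-0.2, 0.3, 0.9]
opening: 0.0172
```

Emit:
{"op": "carry_out", "data": {
  "commands": [
    [[0, 0, 0.2, 0], [0, 0, 0.2, 0], [0, 0, 0.2, 0], [0, 0, 0, 0]]
  ]
}}

```text
t: 5.47
tool_pos: [0.5258, 0.1365, 0.1169]
orientation: [-3.123, 0.316, -0.01]
force: [-7.7, 0.4, 24.0]
opening: 0.0005
```

Emit:
{"op": "carry_out", "data": {
  "commands": [
    [[0, 0, -1, 0], [0, 0, -1, 0], [0, 0, 0, 0], [0, 0, 0, 0], [0, 0, 0, 0], [0, 0, 0, 0]]
  ],
  "claw": 5
}}

```text
t: 5.97
tool_pos: [0.5227, 0.1354, 0.1307]
orientation: [3.125, -0.317, -0.002]
force: [-1.1, -0.2, -0.1]
opening: 0.0362
```

```bash
python3 - <<'E'
from h import *
go(*mix(0,.005,.092),-11.6)
E
```

```text
t 5.97 pos [0.5227 0.1354 0.1307] yaw -11.57 tilt [-1.e-03 -2.e-04 -1.e+00] F [-1.06 -0.21 -0.06] op 0.0362
move cm [ 0.05 -0.04  3.87] roll 0.03
```

Emit:
{"op": "carry_out", "data": {
  "commands": [
    [[0, 0, 0.5, 0], [0, 0, 1, 0], [0, 0, 1, 0], [0, 0, 0.8, 0], [0, 0, 0.5, 0], [0, 0, 0, 0], [0, 0, 0, 0]]
  ]
}}

```text
t: 6.55
tool_pos: [0.5226, 0.1355, 0.0928]
orientation: [3.125, -0.316, -0.002]
force: [0.8, 0.9, 0.3]
opening: 0.0501
```

Emit:
{"op": "carry_out", "data": {
  "commands": [
    [[0, 0, 0, 0], [0, 0, 0, 0], [0, 0, 0, 0], [0, 0, 0, 0], [0, 0, 0, 0], [0, 0, 0, 0]]
  ],
  "claw": 0,
  "grip_force": 20
}}

```text
t: 7.05
tool_pos: [0.5232, 0.1356, 0.0937]
orientation: [-3.125, 0.316, -0.001]
force: [0.4, 3.0, -0.2]
opening: 0.0146
```

Emit:
{"op": "carry_out", "data": {
  "commands": [
    [[0, -0.5, 0, 0], [0, -1, 0, 0], [0, -1, 0, 0], [0, -1, 0, 0], [0, -1, 0, 0], [0, -1, 0, 0], [0, -1, 0, 0], [0, -1, 0, 0], [0, -0.7, 0, 0], [0, 0, 0, 0]]
  ]
}}

```text
t: 7.88
tool_pos: [0.5402, 0.2178, 0.0936]
orientation: [-3.124, 0.315, -0.002]
force: [6.3, 1.9, -0.1]
opening: 0.0117
```

Emit:
{"op": "carry_out", "data": {
  "commands": [
    [[0, -0.3, 0, 0], [0, -0.3, 0, 0], [0, -0.3, 0, 0], [0, -0.3, 0, 0], [0, 0, 0, 0]]
  ]
}}

```text
t: 8.3
tool_pos: [0.5418, 0.2255, 0.0936]
orientation: [3.122, -0.317, -0.001]
force: [2.2, -12.3, 5.8]
opening: 0.0119
```

```bash
python3 - <<'E'
from h import *
go(*mix(0,.095,.093),-11.6)
E
```

```text
t 8.3 pos [0.5418 0.2255 0.0936] yaw -11.6 tilt [-9.0e-04 -3.7e-03 -1.0e+00] F [  2.23 -12.26   5.75] op 0.0119
move cm [-0.02  0.17  0.06] roll -0.0
```

Emit:
{"op": "carry_out", "data": {
  "commands": [
    [[0, 0.3, 0, 0], [0, 0, 0, 0], [0, 0, 0, 0]]
  ]
}}

```text
t: 8.55
tool_pos: [0.5416, 0.2244, 0.0936]
orientation: [3.125, -0.317, 0.001]
force: [3.1, -3.7, 1.3]
opening: 0.012
```

Emit:
{"op": "carry_out", "data": {
  "commands": [
    [[0, 0, 0, 0], [0, 0, 0, 0], [0, 0, 0, 0], [0, 0, 0, 0], [0, 0, -2, 0], [0, 0, -3, 0], [0, 0, -3, 0], [0, 0, 0, 0]]
  ],
  "claw": 5
}}

```text
t: 9.22
tool_pos: [0.5444, 0.226, 0.1806]
orientation: [-3.122, 0.316, -0.013]
force: [1.3, 0.1, 1.4]
opening: 0.0499
```

```bash
python3 - <<'E'
from h import *
go(.5776,-.2162,.16,-101.6); print(robot.read_state()["q"])
E
```

```text
t 9.22 pos [0.5444 0.226  0.1806] yaw -11.55 tilt [ 0.0088  0.0031 -1.    ] F [1.31 0.11 1.4 ] op 0.0499
move cm [12.09 42.67  1.95] roll 90.05
[3.06301419e-01 1.03329563e-01 1.55914687e+00 2.91007456e-04
 1.46976173e+00 2.07858962e+00]
```

Emit:
{"op": "carry_out", "data": {
  "commands": [
    [[1.1, 3.9, 0.1, 0], [1.1, 3.9, 0.1, 0], [1.1, 3.9, 0.1, 0], [1.1, 3.9, 0.1, 0], [1.1, 3.9, 0.1, 0], [1.1, 3.9, 0.1, 0], [1.1, 3.9, 0.1, 0], [1.1, 3.9, 0.1, 0], [1.1, 3.9, 0.1, 0], [1.1, 3.9, 0.1, 0], [1.1, 3.7, 0, 0]]
  ],
  "claw": 6
}}

```text
t: 10.13
tool_pos: [0.5738, -0.2198, 0.163]
orientation: [-3.125, 0.317, 0.001]
force: [-0.1, 0.3, 0.4]
opening: 0.0599
```

Emit:
{"op": "carry_out", "data": {
  "commands": [
    [[0, 0, 0, -7], [0, 0, 0, -7], [0, 0, 0, -7], [0, 0, 0, -7], [0, 0, 0, -7], [0, 0, 0, -7], [0, 0, 0, -7], [0, 0, 0, -7], [0, 0, 0, -7], [0, 0, 0, -7], [0, 0, 0, -7], [0, 0, 0, -7], [0, 0, 0, -6], [0, 0, 0, 0], [0, 0, 0, 0]]
  ]
}}

```text
t: 11.38
tool_pos: [0.5742, -0.2176, 0.1631]
orientation: [-2.437, -1.982, 0.0]
force: [0.6, 0.4, -0.0]
opening: 0.06
```

```bash
python3 - <<'E'
from h import *
go(.5776,-.2162,.013,78.4); print(robot.read_state()["q"])
shot("side","s7",(200,140,350,330),3);shot("top","t7",(80,110,230,230),5)
E
```

```text
t 11.38 pos [ 0.5742 -0.2176  0.1631] yaw 78.25 tilt [-4.e-04  4.e-04 -1.e+00] F [ 0.55  0.43 -0.04] op 0.06
move cm [ 0.21  0.31 15.01] roll -0.15
[-4.45939393e-01  1.89303075e-01  1.49673752e+00  2.21529460e-04
  1.45605026e+00 -2.40911972e-01]
```

View pics/s7.png

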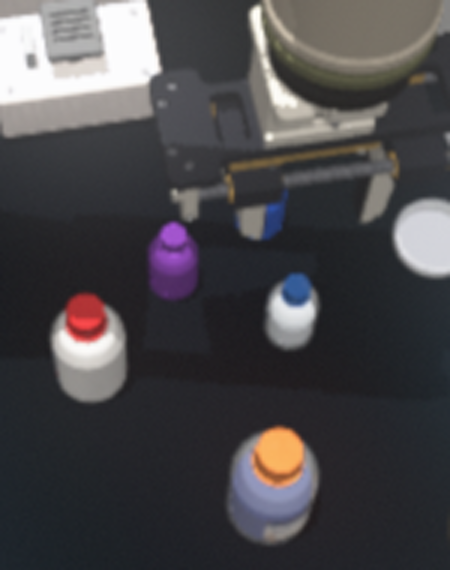

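View pics/t7.png

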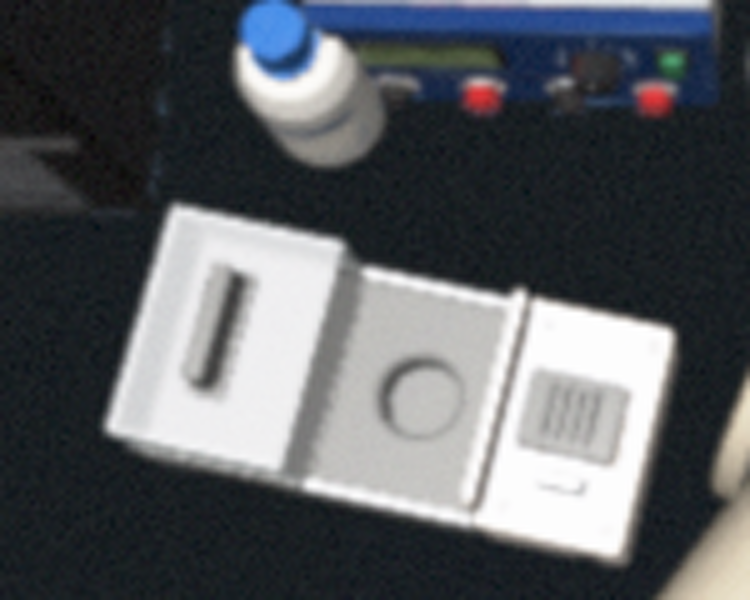

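```bash
python3 - <<'E'
from h import *
w=onz("top",np.array([421.5,398])/5-.5+[80,110],.04);print("well",w, "model",mix(0,0,.04))
s=robot.read_state();R=cv2.Rodrigues(np.array(s["orientation"]))[0]
for off in(.014,-.015,-.03):
  for y in(-.0475,-.03,.03,.0475):
    print(off,y,((proj("side",[s["tool_pos"]+R@[0,y,off]])[0]-[200,140]+.5)*3).round())
E
```

```text
well [0.5209711  0.12914883 0.04      ] model (np.float64(0.5222), np.float64(0.1308), 0.04)
0.014 -0.0475 [231. 247.]
0.014 -0.03 [258. 243.]
0.014 0.03 [350. 229.]
0.014 0.0475 [377. 225.]
-0.015 -0.0475 [233. 225.]
-0.015 -0.03 [261. 221.]
-0.015 0.03 [356. 207.]
-0.015 0.0475 [384. 203.]
-0.03 -0.0475 [234. 214.]
-0.03 -0.03 [263. 209.]
-0.03 0.03 [359. 195.]
-0.03 0.0475 [387. 191.]
```

Emit:
{"op": "carry_out", "data": {
  "commands": [
    [[0.2, 0.3, 0, 0], [0, 0, 3, 0], [0, 0, 3, 0], [0, 0, 3, 0], [0, 0, 2.5, 0], [0, 0, 1.5, 0], [0, 0, 1, 0], [0, 0, 0, 0], [0, 0, 0, 0]]
  ]
}}

```text
t: 12.23
tool_pos: [0.5778, -0.2165, 0.0236]
orientation: [-2.434, -1.985, 0.0]
force: [0.0, 0.1, -0.1]
opening: 0.0601
```

```bash
python3 - <<'E'
from h import *
go(.5776,-.2162,.013,78.4)
shot("side","s8",(220,140,350,270),4.5);shot("top","t8",(230,130,350,230),5)
s=robot.read_state();R=cv2.Rodrigues(np.array(s["orientation"]))[0]
for off in(.014,-.015,-.03):
  for y in(-.0475,-.03,.03,.0475):
    print(off,y,((proj("side",[s["tool_pos"]+R@[-.0075,y,off]])[0]-[220,140]+.5)*4.5).round())
E
```

```text
t 12.23 pos [ 0.5778 -0.2165  0.0236] yaw 78.4 tilt [-2.e-04  1.e-04 -1.e+00] F [ 0.02  0.14 -0.14] op 0.0601
move cm [ 0.03 -0.02  1.06] roll 0.0
0.014 -0.0475 [255. 513.]
0.014 -0.03 [290. 508.]
0.014 0.03 [412. 488.]
0.014 0.0475 [447. 482.]
-0.015 -0.0475 [257. 488.]
-0.015 -0.03 [294. 483.]
-0.015 0.03 [419. 463.]
-0.015 0.0475 [455. 457.]
-0.03 -0.0475 [259. 475.]
-0.03 -0.03 [296. 469.]
-0.03 0.03 [423. 449.]
-0.03 0.0475 [459. 443.]
```

View pics/s8.png

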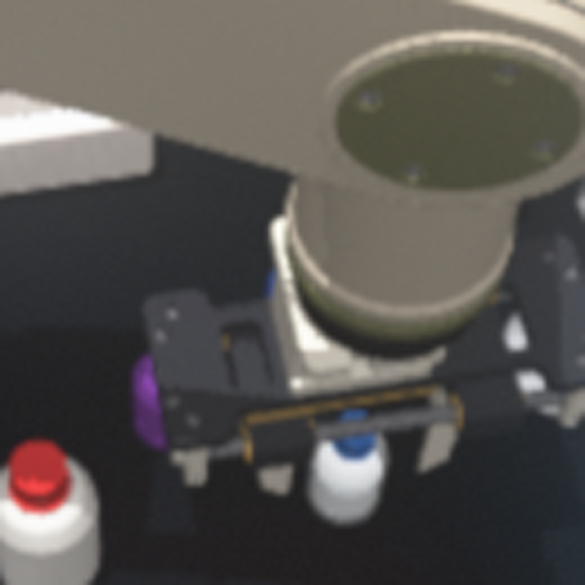

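View pics/t8.png

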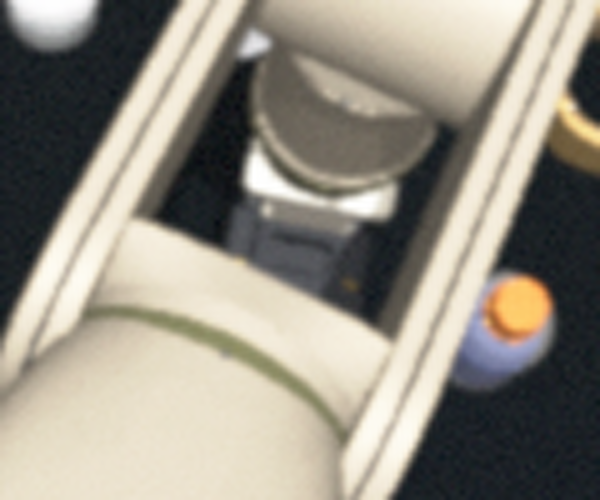

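Emit:
{"op": "carry_out", "data": {
  "commands": [
    [[0, 0, 0.5, 0], [0, 0, 0, 0], [0, 0, 0, 0], [0, 0, 0, 0], [0, 0, 0, 0], [0, 0, 0, 0], [0, 0, 0, 0]]
  ],
  "claw": 2,
  "grip_force": 15
}}

```text
t: 12.92
tool_pos: [0.5778, -0.2166, 0.0188]
orientation: [2.434, 1.986, 0.0]
force: [-0.4, 0.1, 2.0]
opening: 0.0346
```

```bash
python3 - <<'E'
from h import *
go(.5776,-.2162,.16,78.4)
shot("side","s9",(220,140,350,270),4.5)
E
```

```text
t 12.92 pos [ 0.5778 -0.2166  0.0188] yaw 78.44 tilt [ 4.e-04 -2.e-04 -1.e+00] F [-0.43  0.13  1.98] op 0.0346
move cm [  0.04  -0.02 -14.12] roll 0.04
```

View pics/s9.png

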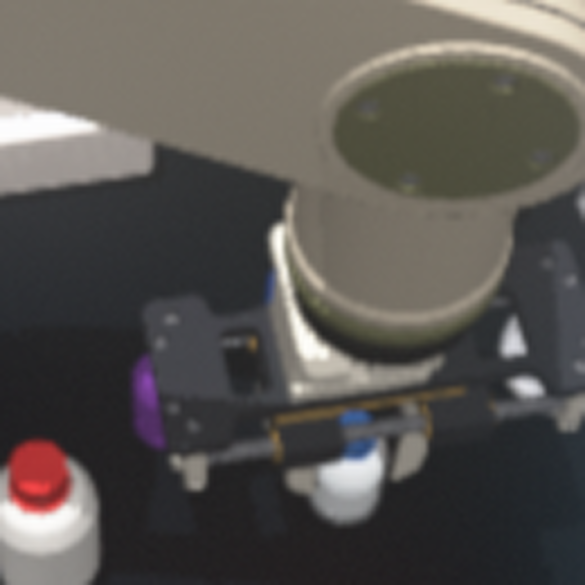

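Emit:
{"op": "carry_out", "data": {
  "commands": [
    [[0, 0, 0, 0], [0, 0, -1, 0], [0, 0, -1, 0], [0, 0, -1, 0], [0, 0, 0, 0], [0, 0, 0, 0]]
  ],
  "grip_force": 20
}}

```text
t: 13.47
tool_pos: [0.5787, -0.2171, 0.0501]
orientation: [2.432, 1.985, 0.002]
force: [0.0, 0.6, 0.0]
opening: 0.0344
```

```bash
python3 - <<'E'
from h import *
go(.5776,-.2162,.16,78.4)
shot("side","s10",(220,140,350,270),4.5)
E
```

```text
t 13.47 pos [ 0.5787 -0.2171  0.0501] yaw 78.44 tilt [ 0.0026 -0.0013 -1.    ] F [0.02 0.59 0.  ] op 0.0344
move cm [  0.05  -0.1  -10.99] roll 0.04
```

View pics/s10.png

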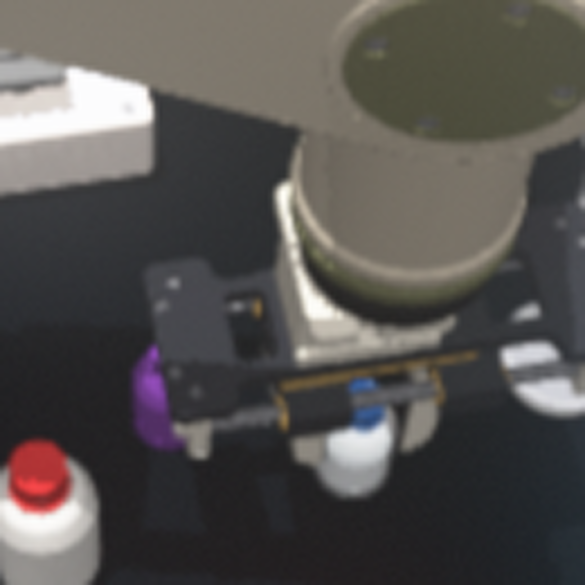

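Bottle is held and lifted. I'll carry it over the well.

Emit:
{"op": "carry_out", "data": {
  "commands": [
    [[0, 0, -2.5, 0], [0, 0, -3, 0], [0, 0, -3, 0], [0, 0, -3, 0], [3.2, -1.2, 0, 0], [3.2, -1.2, 0, 0], [3.2, -1.2, 0, 0], [3.2, -1.2, 0, 0], [3.2, -1.2, 0, 0], [3.2, -1.2, 0, 0], [3.2, -1.2, 0, 0], [3.2, -1.2, 0, 0], [3.2, -1.2, 0, 0], [3, -1.2, 0, 0], [0, 0, 0, 0], [0, 0, 0, 0]]
  ]
}}

```text
t: 14.85
tool_pos: [0.523, 0.1206, 0.1629]
orientation: [-2.43, -1.99, 0.001]
force: [0.2, -0.4, -0.6]
opening: 0.035
```

```bash
python3 - <<'E'
from h import *
go(.5216,.1302,.0338,78.4)
shot("side","s11",(170,30,300,170),4.2);shot("top","t11",(80,110,230,230),5)
E
```

```text
t 14.85 pos [0.523  0.1206 0.1629] yaw 78.63 tilt [-9.e-04 -1.e-04 -1.e+00] F [ 0.17 -0.41 -0.57] op 0.035
move cm [ 0.92 -0.32 12.91] roll 0.23
```

View pics/s11.png

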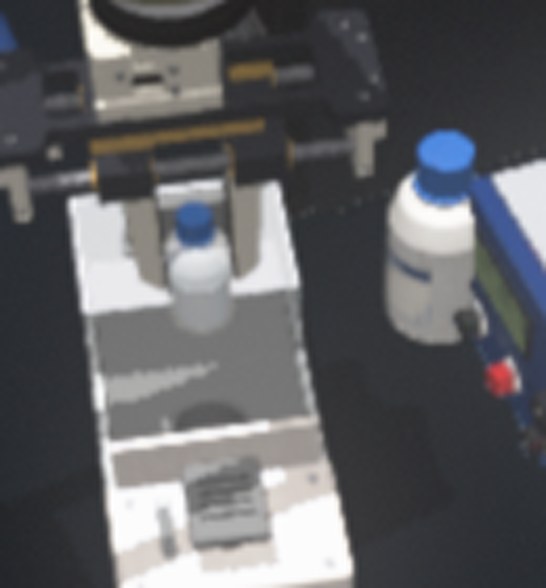

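View pics/t11.png

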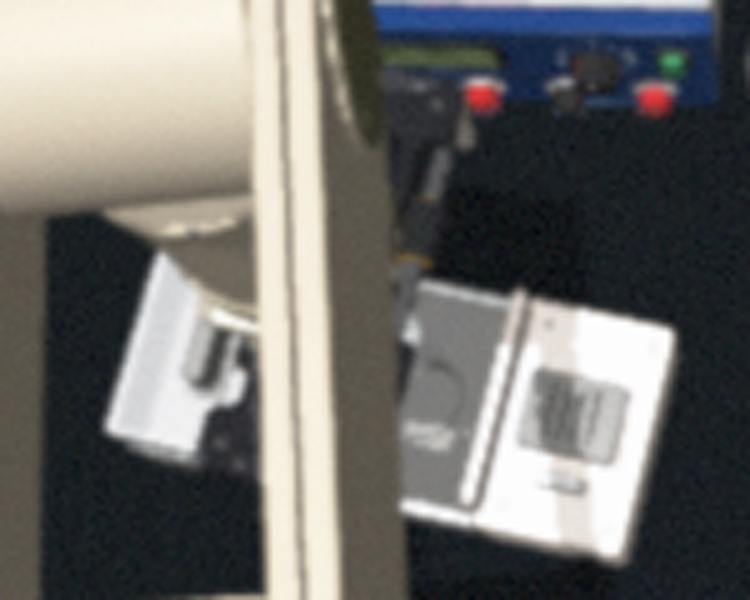

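```bash
python3 - <<'E'
from h import *
s=robot.read_state();R=cv2.Rodrigues(np.array(s["orientation"]))[0];c=np.array(s["tool_pos"])
f=lambda X:((proj("side",[X])[0]-[170,30]+.5)*4.2).round(1)
b=c[2]-.0188
print("cap",f([c[0],c[1],b+.075]),"bottom",f([c[0],c[1],b]),"front bottom",f([c[0]-.006,c[1]-.017,b]))
for off in(.01,0,-.015):print(off,f(c+R@[-.0075,-.022,off]),f(c+R@[-.0075,.022,off]))
print("well rim centre",f([.5216,.1302,.04]),"front",f([.5216,.1082,.04]))
E
```

```text
cap [196.  212.2] bottom [205.7 314.7] front bottom [205.5 339.9]
0.01 [165.6 319. ] [247.2 308.4]
0 [164. 306.] [246.3 295.3]
-0.015 [161.6 286. ] [245.  275.2]
well rim centre [207.7 423.6] front [220.  450.9]
```

Emit:
{"op": "carry_out", "data": {
  "commands": [
    [[0.9, -0.3, 0, 0], [0, 0, 0, 0], [0, 0, 2.5, 0], [0, 0, 2.5, 0], [0, 0, 2.5, 0], [0, 0, 1.5, 0], [0, 0, 0.6, 0], [0, 0, 0, 0], [0, 0, 0, 0]]
  ]
}}

```text
t: 15.7
tool_pos: [0.5231, 0.1282, 0.068]
orientation: [2.434, 1.985, 0.0]
force: [-0.1, -0.3, -0.4]
opening: 0.0344
```

```bash
python3 - <<'E'
from h import *
go(.5216,.1302,.0338,78.4)
shot("side","s12",(170,30,300,170),4.2)
E
```

```text
t 15.7 pos [0.5231 0.1282 0.068 ] yaw 78.4 tilt [ 3.e-04  1.e-04 -1.e+00] F [-0.12 -0.27 -0.45] op 0.0344
move cm [ 0.17 -0.19  3.42] roll -0.0
```

View pics/s12.png

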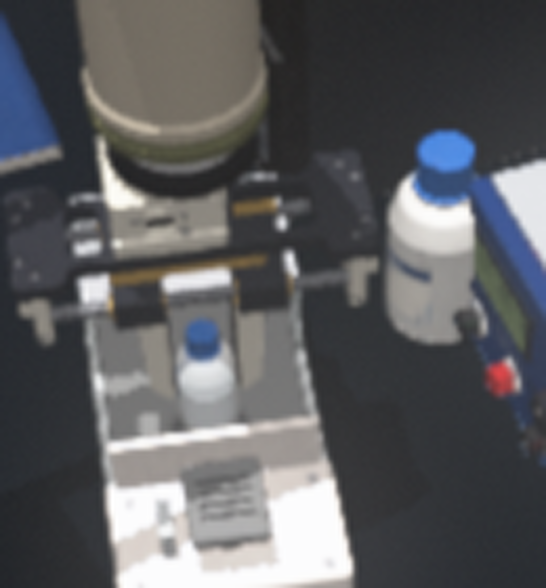

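Emit:
{"op": "carry_out", "data": {
  "commands": [
    [[0.2, -0.2, 0, 0], [0, 0, 0, 0], [0, 0, 0.5, 0], [0, 0, 0.5, 0], [0, 0, 0.5, 0], [0, 0, 0.3, 0], [0, 0, 0, 0]]
  ]
}}

```text
t: 16.33
tool_pos: [0.5201, 0.1307, 0.0481]
orientation: [-2.433, -1.986, 0.003]
force: [0.4, 0.1, -1.0]
opening: 0.0345
```

Emit:
{"op": "carry_out", "data": {
  "commands": [
    [[0, 0, 0.4, 0], [0, 0, 0.4, 0], [0, 0, 0.4, 0], [0, 0, 0.2, 0], [0, 0, 0, 0]]
  ]
}}

```text
t: 16.75
tool_pos: [0.5205, 0.1308, 0.0346]
orientation: [-2.433, -1.986, 0.002]
force: [0.1, 0.9, -0.7]
opening: 0.0345
```

The bottle slid in with no contact force. Releasing and rising.

Emit:
{"op": "carry_out", "data": {
  "commands": [
    [[0, 0, 0, 0], [0, 0, 0, 0], [0, 0, 0, 0], [0, 0, 0, 0], [0, 0, 0, 0], [0, 0, -1, 0], [0, 0, -2, 0], [0, 0, -3, 0], [0, 0, -4, 0], [0, 0, -3, 0], [0, 0, 0, 0]]
  ],
  "claw": 5
}}

```text
t: 17.67
tool_pos: [0.5254, 0.1315, 0.1746]
orientation: [2.429, 1.982, 0.017]
force: [0.8, 1.1, -0.2]
opening: 0.0499
```

```bash
python3 - <<'E'
from h import *
go(*mix(0,.096,.18),-11.6)
shot("side","s13",(170,30,300,170),4.2)
E
```

```text
t 17.67 pos [0.5254 0.1315 0.1746] yaw 78.45 tilt [ 0.0124  0.0019 -0.9999] F [ 0.84  1.13 -0.21] op 0.0499
move cm [ 9.46 -0.29 -0.5 ] roll 90.05
```

View pics/s13.png

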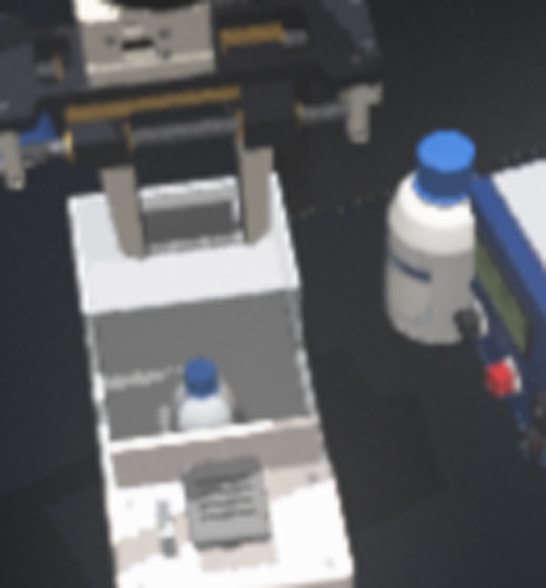

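Emit:
{"op": "carry_out", "data": {
  "commands": [
    [[3, -0.1, 0, 0], [3, -0.1, 0, 0], [3, -0.1, 0, 0], [3.3, 0, 0, 0], [0, 0, 0, 0], [0, 0, 0, 0]]
  ],
  "claw": 0
}}

```text
t: 18.22
tool_pos: [0.5419, 0.2532, 0.1642]
orientation: [-2.431, -1.989, 0.003]
force: [-0.6, -0.3, 0.3]
opening: 0.0147
```

```bash
python3 - <<'E'
from h import *
go(*mix(0,.125,.093),78.4)
shot("side","s14",(170,30,300,170),4.2)
E
```

```text
t 18.22 pos [0.5419 0.2532 0.1642] yaw 78.59 tilt [-2.e-03 -7.e-04 -1.e+00] F [-0.64 -0.34  0.32] op 0.0147
move cm [0.12 0.54 7.12] roll 0.19
```

View pics/s14.png

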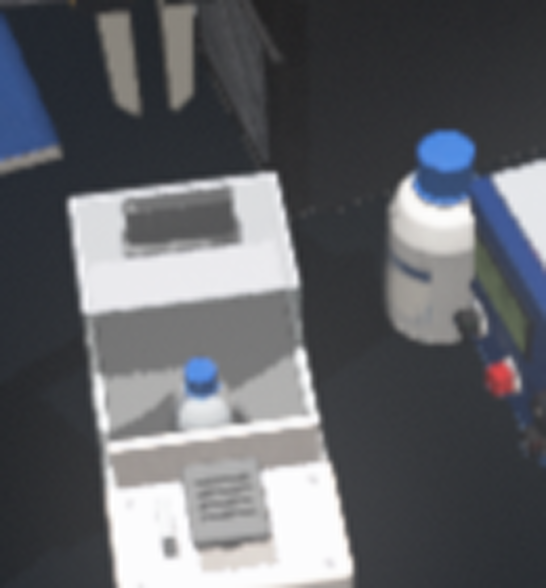

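Emit:
{"op": "carry_out", "data": {
  "commands": [
    [[0.2, 0.5, 0, 0], [0, 0, 2, 0], [0, 0, 2, 0], [0, 0, 2, 0], [0, 0, 1, 0], [0, 0, 0, 0]]
  ]
}}

```text
t: 18.77
tool_pos: [0.5463, 0.2511, 0.0923]
orientation: [-2.434, -1.984, 0.008]
force: [-0.5, 0.2, -0.2]
opening: 0.0004
```

Emit:
{"op": "carry_out", "data": {
  "commands": [
    [[-0.5, 0, 0, 0], [-1, 0, 0, 0], [-1, 0, 0, 0], [-1, 0, 0, 0], [-1, 0, 0, 0], [0, 0, 0, 0]]
  ]
}}

```text
t: 19.27
tool_pos: [0.5393, 0.2066, 0.0963]
orientation: [2.434, 1.984, 0.001]
force: [-0.0, 0.0, -0.3]
opening: 0.0005
```

```bash
python3 - <<'E'
from h import *
go(*mix(0,.015,.093),78.4)
shot("side","s15",(170,30,300,170),4.2)
E
```

```text
t 19.27 pos [0.5393 0.2066 0.0963] yaw 78.36 tilt [ 1.1e-03 -7.0e-04 -1.0e+00] F [-0.    0.03 -0.29] op 0.0005
move cm [-6.27 -0.15  0.33] roll -0.04
```

View pics/s15.png

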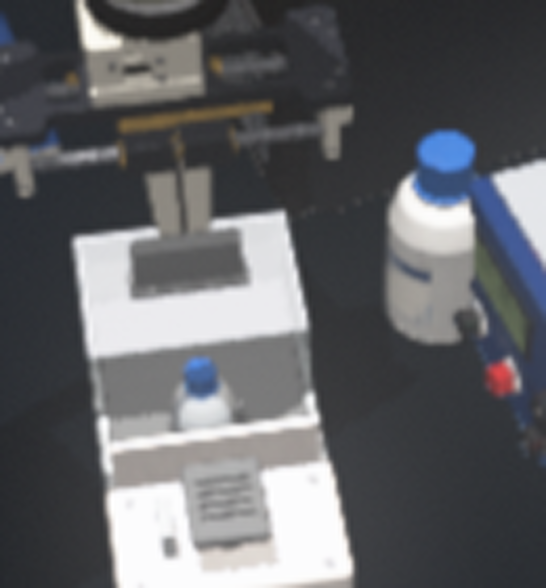

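Emit:
{"op": "carry_out", "data": {
  "commands": [
    [[-0.7, 0, 0.1, 0], [-0.9, 0, 0.1, 0], [-0.9, 0, 0, 0], [-0.9, 0, 0, 0], [-0.9, 0, 0, 0], [-0.9, 0, 0, 0], [-0.3, 0, 0, 0], [0, 0, 0, 0]]
  ]
}}

```text
t: 19.98
tool_pos: [0.5277, 0.1536, 0.0932]
orientation: [2.435, 1.985, -0.002]
force: [-1.3, -0.2, 0.1]
opening: 0.0004
```

Emit:
{"op": "carry_out", "data": {
  "commands": [
    [[-0.3, 0, 0, 0], [-0.3, 0, 0, 0], [-0.3, 0, 0, 0], [0, 0, 0, 0]]
  ]
}}

```text
t: 20.32
tool_pos: [0.5263, 0.1472, 0.0933]
orientation: [-2.432, -1.986, -0.003]
force: [2.5, 6.4, -2.2]
opening: 0.0003
```

```bash
python3 - <<'E'
from h import *
go(*mix(0,.015,.093),78.4)
shot("side","s16",(170,30,300,170),4.2)
E
```

```text
t 20.32 pos [0.5263 0.1472 0.0933] yaw 78.46 tilt [ 3.0e-04  2.3e-03 -1.0e+00] F [ 2.48  6.36 -2.18] op 0.0003
move cm [-0.19 -0.07  0.03] roll 0.06
```

View pics/s16.png

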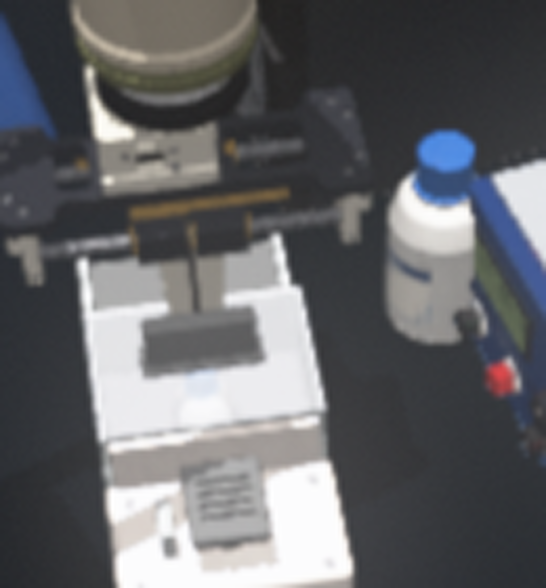

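Emit:
{"op": "carry_out", "data": {
  "commands": [
    [[-0.3, 0, 0, 0], [-0.2, 0, 0, 0], [0, 0, 0, 0]]
  ]
}}

```text
t: 20.62
tool_pos: [0.5263, 0.1471, 0.0934]
orientation: [-2.428, -1.985, -0.014]
force: [9.4, 28.5, -11.5]
opening: 0.0005
```

Emit:
{"op": "carry_out", "data": {
  "commands": [
    [[0.5, 0, 0, 0], [1, 0, 0, 0], [0, 0, -2, 0], [0, 0, -3, 0], [0, 0, -3, 0], [0, 0, 0, 0]]
  ]
}}

```text
t: 21.12
tool_pos: [0.5317, 0.1566, 0.1804]
orientation: [2.43, 1.983, 0.012]
force: [1.1, 0.0, 1.3]
opening: 0.0005
```

```bash
python3 - <<'E'
from h import *
go(*mix(0,-.094,.15),78.4)
shot("side","s17",(170,30,300,170),4.2)
E
```

```text
t 21.12 pos [0.5317 0.1566 0.1804] yaw 78.45 tilt [ 0.0091  0.0011 -1.    ] F [1.1  0.02 1.33] op 0.0005
move cm [-12.13  -0.44   3.  ] roll 0.05
```

View pics/s17.png

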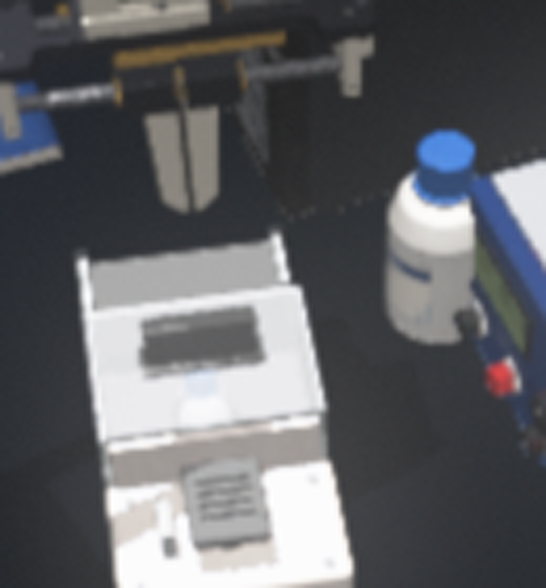

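Guard is hard against its stop: no movement at 28 N. Next I'll touch the fixed index post gently to calibrate the tip height at 82 mm.

Emit:
{"op": "carry_out", "data": {
  "commands": [
    [[-3, -1.2, 0, 0], [-3, -1.2, 0, 0], [-3, -1.2, 0, 0], [-3.1, -1.2, 0, 0], [0, 0, 0, 0], [0, 0, 0, 0]]
  ]
}}

```text
t: 21.67
tool_pos: [0.4561, 0.0459, 0.1726]
orientation: [-2.436, -1.983, 0.002]
force: [0.2, 0.1, 0.6]
opening: 0.0005
```

```bash
python3 - <<'E'
from h import *
go(*mix(-.044,-.094,.077),78.4)
shot("side","s18",(170,30,300,190),3.7)
E
```

```text
t 21.67 pos [0.4561 0.0459 0.1726] yaw 78.29 tilt [-1.1e-03 -3.0e-04 -1.0e+00] F [0.18 0.14 0.57] op 0.0005
move cm [0.25 0.38 9.56] roll -0.11
```

View pics/s18.png

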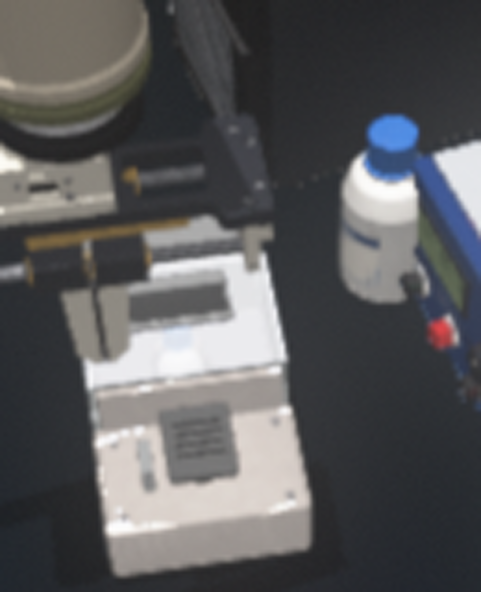

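Emit:
{"op": "carry_out", "data": {
  "commands": [
    [[0.3, 0.8, 0, 0], [0, 0, 2.5, 0], [0, 0, 2.5, 0], [0, 0, 2.5, 0], [0, 0, 1.7, 0], [0, 0, 0, 0], [0, 0, 0, 0]]
  ]
}}

```text
t: 22.3
tool_pos: [0.4646, 0.0491, 0.0804]
orientation: [-2.431, -1.986, 0.004]
force: [0.3, -0.1, -0.3]
opening: 0.0001
```

```bash
python3 - <<'E'
from h import *
go(*mix(-.040,-.094,.067),78.4)
shot("side","s19",(190,100,270,180),7);shot("top","t19",(150,150,230,230),7)
E
```

```text
t 22.3 pos [0.4646 0.0491 0.0804] yaw 78.5 tilt [-3.1e-03  1.0e-04 -1.0e+00] F [ 0.28 -0.11 -0.28] op 0.0001
move cm [-0.24  0.    1.34] roll 0.1
```

View pics/s19.png

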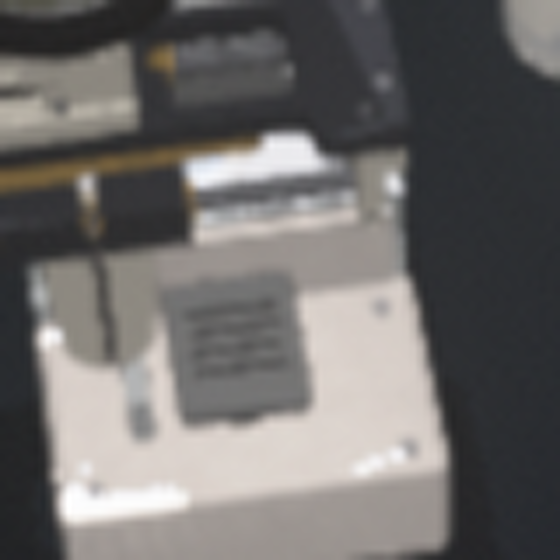

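View pics/t19.png

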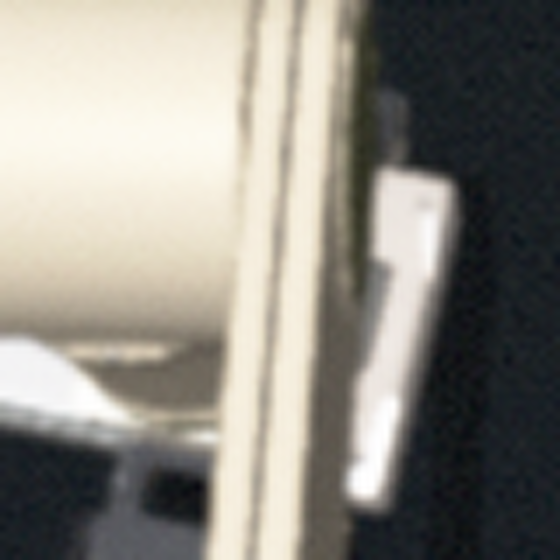

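Emit:
{"op": "carry_out", "data": {
  "commands": [
    [[-0.2, 0, 0, 0], [0, 0, 0.4, 0], [0, 0, 0.4, 0], [0, 0, 0, 0], [0, 0, 0, 0]]
  ]
}}

```text
t: 22.82
tool_pos: [0.4648, 0.0463, 0.0732]
orientation: [-2.434, -1.986, 0.001]
force: [0.3, 0.3, -0.3]
opening: 0.0003
```

Emit:
{"op": "carry_out", "data": {
  "commands": [
    [[0, 0, 0.2, 0], [0, 0, 0.1, 0], [0, 0, 0, 0], [0, 0, 0, 0]]
  ]
}}

```text
t: 23.15
tool_pos: [0.4649, 0.0464, 0.0703]
orientation: [-2.434, -1.986, 0.0]
force: [-0.5, 0.0, 1.0]
opening: 0.0005
```

Emit:
{"op": "carry_out", "data": {
  "commands": [
    [[0, 0, 0.2, 0], [0, 0, 0, 0], [0, 0, 0, 0]]
  ]
}}

```text
t: 23.4
tool_pos: [0.4649, 0.0464, 0.0683]
orientation: [-2.434, -1.986, 0.0]
force: [-0.4, -0.2, -0.5]
opening: 0.0006
```

Emit:
{"op": "carry_out", "data": {
  "commands": [
    [[0, 0, 0.15, 0], [0, 0, 0, 0], [0, 0, 0, 0]]
  ]
}}

```text
t: 23.65
tool_pos: [0.4652, 0.0464, 0.0671]
orientation: [2.434, 1.986, 0.0]
force: [1.0, -0.1, 1.1]
opening: 0.0005
```

Emit:
{"op": "carry_out", "data": {
  "commands": [
    [[0, 0, 0.15, 0], [0, 0, 0, 0], [0, 0, 0, 0]]
  ]
}}

```text
t: 23.9
tool_pos: [0.4653, 0.0464, 0.0669]
orientation: [2.434, 1.986, 0.0]
force: [-7.2, 0.6, 14.4]
opening: 0.0004
```

The post contact at TCP z = 0.0670 matches the fin estimate, so half-way is TCP z ≈ 0.067. Moving over the paddle.

Emit:
{"op": "carry_out", "data": {
  "commands": [
    [[0, 0, -1.5, 0], [0, 0, -1.5, 0], [0, 0, 0, 0], [0, 2, 0, 0], [0, 2, 0, 0], [0, 0, 0, 0], [0, 0, 0, 0]]
  ]
}}

```text
t: 24.48
tool_pos: [0.504, 0.0382, 0.0944]
orientation: [-2.434, -1.985, 0.002]
force: [0.1, 0.7, -0.3]
opening: 0.0009
```

```bash
python3 - <<'E'
from h import *
go(*mix(.0,-.094,.067),78.4)
shot("side","s20",(190,100,270,180),7)
E
```

```text
t 24.48 pos [0.504  0.0382 0.0944] yaw 78.41 tilt [-1.4e-03  1.0e-04 -1.0e+00] F [ 0.09  0.7  -0.29] op 0.0009
move cm [ 0.04 -0.08  2.74] roll 0.01
```

View pics/s20.png

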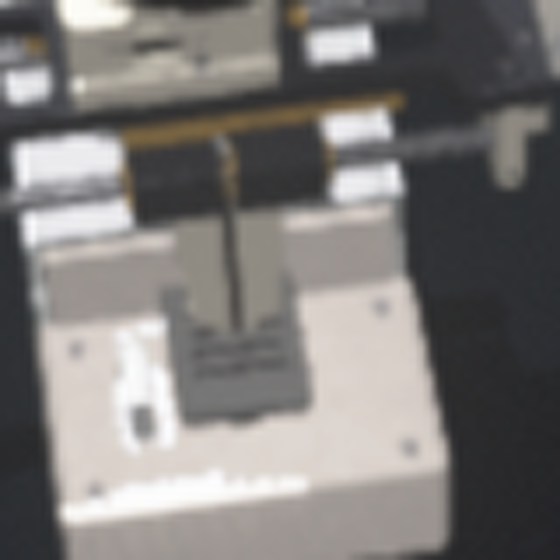

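Emit:
{"op": "carry_out", "data": {
  "commands": [
    [[0, 0, 0.8, 0], [0, 0, 0.8, 0], [0, 0, 0.2, 0], [0, 0, 0.2, 0], [0, 0, 0, 0], [0, 0, 0, 0]]
  ]
}}

```text
t: 25.03
tool_pos: [0.5038, 0.0384, 0.0754]
orientation: [-2.433, -1.986, 0.001]
force: [-1.6, 0.5, 2.4]
opening: 0.0005
```

Emit:
{"op": "carry_out", "data": {
  "commands": [
    [[0, 0, 0.2, 0], [0, 0, 0.2, 0], [0, 0, 0.2, 0], [0, 0, 0, 0], [0, 0, 0, 0]]
  ]
}}

```text
t: 25.45
tool_pos: [0.5045, 0.0383, 0.0696]
orientation: [2.434, 1.986, 0.001]
force: [-1.1, 0.4, 4.4]
opening: 0.0001
```

Emit:
{"op": "carry_out", "data": {
  "commands": [
    [[0, 0, 0.15, 0], [0, 0, 0.1, 0], [0, 0, 0, 0], [0, 0, 0, 0], [0, 0, 0, 0]]
  ]
}}

```text
t: 25.87
tool_pos: [0.5045, 0.0384, 0.0673]
orientation: [2.434, 1.986, 0.001]
force: [-1.9, 0.0, 6.0]
opening: 0.0007
```

```bash
python3 - <<'E'
from h import *
go(*mix(.0,-.094,.067),78.4)
shot("side","s21",(190,100,270,180),7)
go(*mix(.0,-.094,.067),78.4)
E
```

```text
t 25.87 pos [0.5045 0.0384 0.0673] yaw 78.44 tilt [ 6.e-04  1.e-04 -1.e+00] F [-1.85  0.03  6.05] op 0.0007
move cm [ 0.01 -0.13  0.03] roll 0.04
t 25.92 pos [0.5045 0.0384 0.0673] yaw 78.44 tilt [ 7.e-04  1.e-04 -1.e+00] F [-1.81  0.85  5.5 ] op 0.0005
move cm [ 0.01 -0.13  0.03] roll 0.04
```

View pics/s21.png

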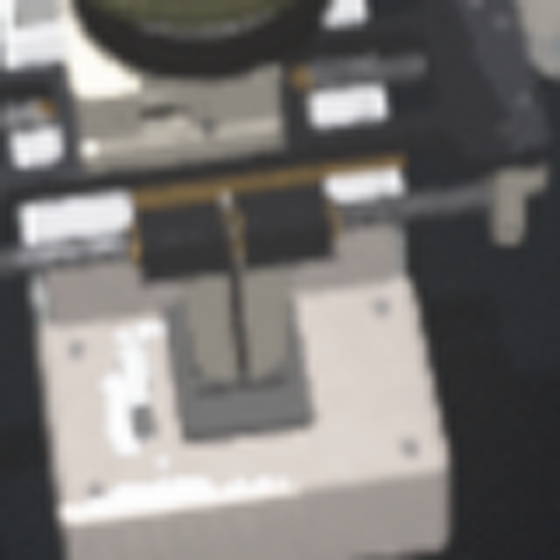

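The paddle is half-way: z 0.0673, about 6 N, and the image shows the expected drop of about 10 mm. Holding.

Emit:
{"op": "carry_out", "data": {
  "commands": [
    [[0, 0, 0, 0], [0, 0, 0, 0], [0, 0, 0, 0], [0, 0, 0, 0], [0, 0, 0, 0], [0, 0, 0, 0], [0, 0, 0, 0], [0, 0, 0, 0], [0, 0, 0, 0], [0, 0, 0, 0], [0, 0, 0, 0], [0, 0, 0, 0], [0, 0, 0, 0], [0, 0, 0, 0], [0, 0, 0, 0], [0, 0, 0, 0], [0, 0, 0, 0], [0, 0, 0, 0], [0, 0, 0, 0], [0, 0, 0, 0]]
  ]
}}

```text
t: 27.58
tool_pos: [0.5046, 0.0384, 0.0674]
orientation: [2.434, 1.986, 0.001]
force: [-0.9, 1.0, 6.0]
opening: 0.0001
```

Emit:
{"op": "carry_out", "data": {
  "commands": [
    [[0, 0, 0, 0], [0, 0, 0, 0], [0, 0, 0, 0], [0, 0, 0, 0], [0, 0, 0, 0], [0, 0, 0, 0], [0, 0, 0, 0], [0, 0, 0, 0], [0, 0, 0, 0], [0, 0, 0, 0], [0, 0, 0, 0], [0, 0, 0, 0]]
  ]
}}

```text
t: 28.58
tool_pos: [0.5045, 0.0384, 0.0673]
orientation: [2.434, 1.986, 0.001]
force: [-1.8, 1.3, 5.3]
opening: 0.0004
```

```bash
python3 - <<'E'
from h import *
go(*mix(.0,-.094,.067),78.4)
shot("side","s22",(170,60,330,340),2.1);shot("top","t22")
E
```

```text
t 28.58 pos [0.5045 0.0384 0.0673] yaw 78.44 tilt [ 7.e-04  1.e-04 -1.e+00] F [-1.81  1.26  5.34] op 0.0004
move cm [ 0.01 -0.13  0.03] roll 0.04
```

View pics/s22.png

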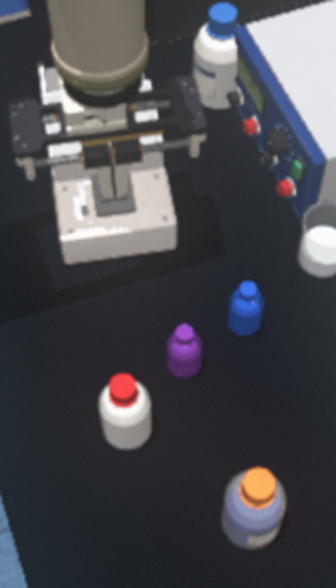

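View pics/t22.png

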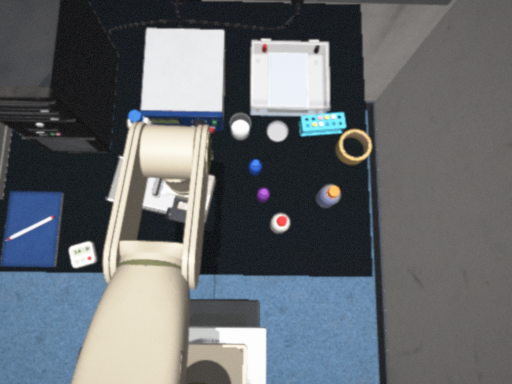

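The other bottles are where they started, and the paddle is still held. Handing in.

```bash
python3 -c "
from plant import robot
print(robot.close_job())"
```

```text
the job is handed in; nothing more can be done
None
```

I finished the job and handed it in at about 28.7 s, with the paddle still held half-way down.

- **Guard open:** I slid it left until it met its stop, which pushed back with about 12 N.
- **Bottle:** The small white bottle with the blue cap is in the well and released. It stood upright when I checked after letting go and again as the guard began to close. I could also see it through the shut guard.
- **Guard shut:** I pushed it to the bulkhead stop, where it did not move at 28 N.
- **Paddle:** I held it steadily for about 2.7 s at TCP z = 0.0673 with 5.3–6 N. Touching the index post put its top at TCP z = 0.0670, so the paddle top is level to about 0.3 mm, and it never reached its stop.
- **Other bottles:** In the last pictures the two larger bottles and the blue and purple look-alikes are where they started.

**What disagreed:**
- **Tip position:** The fingertips are about 15 mm behind the reported TCP, not 14 mm ahead as `finger_overhang` says. Because of this, my first grasp on the handle closed on air. Touches on the handle's top (24 N) and the index post (14 N) gave the true value, and I used it from then on. Picture estimates of the tip position varied from about −4 to −31 mm, so I relied on the touches.
- **Bottle width:** The gripper read 34.5 mm on the 36 mm bottle. The grip held all the way to the well.
- **Last pictures:** The arm hid the guard and bottle at the end, so their final state rests on the earlier checks.

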